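Lay a card magazine down in the reader and push it home

TASK

Load the test-card magazine with the green handle: with open fingertips around its handle, tip it over away from the reader's back stop, towards the open end of its lane, and let it down gently so that it comes to lie on its side on the loading bed without dropping; do not squeeze the handle, and do not lift or carry the magazine. Then push it along its lane with the fingertips until its foot is fully home against the back stop. Leave the magazine with the orange handle standing, and leave everything else where it is.

Things in the scene. Friction and masses are not known exactly. Their poses are not given: they have to be found in the camera images.
- reader: White card reader, fixed; place and yaw (-1.57 within 0.2 rad) vary. Origin on the table at the foot of its upright front face, midway between its two lanes. x runs along the lanes into the reader (to the robot's right); z up. That face, the plane x = 0, is the back stop, 106 mm high. Housing behind it: x 0 to 290, 420 wide, 106 mm high up to x = 100, then 165.
- left_stop (a point): Foot of the back stop in the lane at the reader's +y side (far from the robot), on the lane's centre line, at bed height. The lanes' centre lines are at y = +65 and -65 mm of the reader; each lies between two aluminium guide rails, 14 mm above the bed, 84 mm apart inside, 8 mm thick.
- right_stop (a point): The same point in the lane at the reader's -y side (near the robot).
- bed_end (a point): Middle of the open end (towards the robot's left) of the grey loading bed in front of the reader, on its top. The bed is 175 mm long (reader x -175 to 0), 250 mm wide, its top 20 mm above the table; beyond this end is bare table.
- green_magazine: The magazine to lay down: loose white box 50 deep (x), 76 wide (y), 125 mm tall, green carrying handle on top; 0.25 to 0.4 kg, centre of mass about 65 mm up. It stands on the bed in either lane, square within 2 degrees, its back 10 to 25 mm from the stop, z up, x into the reader. Origin: centre of its underside. Laid down, its z axis points out of the reader, its -x face is on the bed.
- green_handle (a point): Centre of the green handle's crossbar: a round bar 14 mm thick, 58 mm long along the magazine's y, 162 mm above its foot and 37 mm above the box top, on two legs 12 x 8 mm, 50 mm apart (42 mm free between the legs, 30 mm between bar and box). With the magazine lying on the bed the bar is 45 mm above the table.
- green_heel (a point): Middle of the lower edge of the green magazine's -x face, the edge about which it tips towards the open end; 25 mm in -x from the magazine's origin, on the bed, 20 mm above the table. It only rests there and can slide.
- orange_magazine: The other magazine, the same in every way but with an orange handle; stands upright in the other lane, loose, and must stay so. Origin at the centre of its underside.
- white_bottle: Bystander: white dropper bottle with red cap, 34 mm diameter, 85 mm tall, beside the bed, loose. Origin at the centre of its underside.
- amber_bottle: Bystander: amber dropper bottle with black cap, 34 mm diameter, 85 mm tall, beside the bed, loose. Origin at the centre of its underside.
- marker: Bystander: blue and white marker pen lying on the table, 120 mm long along its x, 15 mm thick, loose. Origin under its middle.
- carton: Bystander: cardboard carton 165 x 85 x 62 mm, loose. Origin at the centre of its underside.
- scanner: Bystander: hand-held code scanner lying on the table, 185 x 62 x 34 mm, loose. Origin underneath.
- tube_rack: Bystander: blue rack of capped sample tubes, 170 x 70 x 101 mm, loose. Origin at the centre of its underside.
Not all that is in view belongs to the job. Leave any pink or red look-alike of the orange_magazine alone.

How it is judged:
At the end, for the whole second after the job is handed in: The green magazine lies at rest on its side on the bed, in its lane between the guide rails, handle towards the open end (foot and handle 45 mm above the table within about 6 mm), its underside within 5 mm of the back stop; the orange magazine still stands within 15 mm of where it was (x of green_magazine in the frame of reader above -0.005 m and z of green_magazine in the frame of reader between 0.039 and 0.051 m and z of green_handle in the frame of reader between 0.038 and 0.052 m and x of green_handle in the frame of reader below -0.15 m and z of green_heel in the frame of reader below 0.028 m and (y of green_magazine in the frame of reader between 0.055 and 0.075 m or y of green_magazine in the frame of reader between -0.075 and -0.055 m) and linear speed of green_magazine below 0.01 m/s and angle between orange_magazine's own z axis and vertical below 0.1 rad and distance of orange_magazine from where it was at the start of the episode below 0.015 m); the robot touches nothing.
It fails at once if the green magazine falls or drops onto the bed (turns faster than 5 rad/s in the last third of its way down, as after letting its top end drop more than about 15 mm) (angle between green_magazine's own z axis and vertical above 1 rad and angular speed of green_magazine above 5 rad/s).
It fails at once if the green magazine is lifted or carried (the edge on which it tips rises more than 20 mm off the bed) (z of green_heel in the frame of reader above 0.04 m).
It fails at once if the green magazine is squeezed or forced (fingers press on it with more than 15 N while it is being tipped) (angle between green_magazine's own z axis and vertical below 1.4 rad and contact force between the fingers and green_magazine above 15 N).
It fails at once if the orange magazine is knocked or shifted (angle between orange_magazine's own z axis and vertical above 0.2 rad or distance of orange_magazine from where it was at the start of the episode above 0.02 m).
It fails at once if another thing on the table is moved by more than 2 cm (distance of any of white_bottle, amber_bottle, marker, carton, scanner, tube_rack from where it was at the start of the episode above 0.02 m).
It also fails if it takes over 54 s, if anything falls off the work surface, if the arm or the gripper's body presses on something with over 40 N, if the wrist force passes 120 N, or if a joint passes its speed limit or range.

ROBOT

A 7-joint arm with a two-finger parallel gripper is mounted at the origin on the work surface. World frame = base frame: x ahead of the robot, y to its left, z up, the work surface at z = 0. Lengths are in m, angles in rad, forces in N, time in s.
With the tool pointing down it reaches from about 0.4 to 0.9 m from the base axis. Payload 5.5 kg.
Tool frame: the origin (TCP) lies midway between the tips of the shut fingers; the grasp point (between the pads) lies 19 mm behind it; z points along the fingers, y is the direction in which the jaws open and shut (so a half turn about z gives the same grasp; the last joint's range is limited). The gripper opens to 85 mm and grips with 20 to 120 N. Pads are 22 mm wide; open, the fingers measure 114 mm over their backs; the gripper's body (76 mm by 85 mm) begins 54 mm behind the grasp point. The pads swing forward as they close: fully open they stand 13 mm farther back than shut.
Start: joints at [1.566, 0.501, -0.427, 1.55, 0.221, 1.138, -0.21], TCP at [0.172, -0.627, 0.231] pointing down, gripper open.
Joint ranges: [-2.88, 2.88], [-0.31, 2.03], [-1.54, 1.56], [0.2, 2.42], [-1.41, 4.55], [0.19, 2.02], [-2.57, 2.57]. Speed limits (rad/s): [2.57, 2.57, 3.14, 3.14, 3.14, 3.14, 3.14].

INTERFACE

Orientations are given as a unit quaternion [w, x, y, z].
In Python, from cell import env gives the robot as it stands. The module is installed in compiled form; this text tells all that it offers.
- The arm moves only by the tool apply_moves, never from a script. Its argument "steps" is a list of rows, each a list of 2 entries, a list of its own where there are three numbers: the shift along the tool's x, y, z in mm, then the turn, a rotation vector about the tool's x, y, z in degrees. In form: [[[x, y, z], [wx, wy, wz]], ...]. A call has 1 to 20 rows; each row is the pose to reach, as a shift and turn from the pose commanded when the call began, along the tool's axes at that moment; what a row does not reach only later rows make up. A row lasts 1/10 s, in which the tool goes at most 50 mm and 8.59 degrees, less where a joint would pass 70% of its speed; a pose out of reach is approached as far as the arm can. A call with a gripper value outside its range is refused whole. "gripper" is the opening, from -1 (shut) to 1 (fully open), set as the call begins (left out, the last holds). The fingers move at their own pace and stop on an object; "newtons" is the grip in N (left out, the last holds). Time passes only in rows, so rows that repeat a pose let the fingers close. It gives the time, the measured TCP pose, the force and the opening at its end, in the units of the state.
- env.read_state(): the state, without advancing time (a new reading comes with each control period).
- env.snapshot(name): name is "side" or "top" or "wrist"; returns a dict with "pixels" (384x512x3 uint8, red, green, blue), "vfov" (degrees; the focal length in pixels is half the picture's height over the tangent of half this angle, whatever the lens; pixels are square), "cx", "cy" (the principal point, pixels), "distortion" ([k1, k2, p1, p2, k3] as OpenCV has them; the pictures are not rectified), "view" (4x4, takes a point from world to camera coordinates). Camera axes: x right, y up, looking along -z (the intrinsics and any distortion apply to the point x, -y, -z); pixel columns grow to the right and rows downward; lengths in m; the calibration is good to about 2 mm. A picture is of the moment at which its call begins. There is no depth.
- env.close_job(): hands the job in, once; it reports no verdict.
The state is a dict: "time_s": time; "q": joint angles; "dq": joint speeds; "joint_torque": joint torques, N m; "tcp_pos": TCP position; "tool_rot": TCP orientation; "wrist_force": force on the tool from outside, world axes, zero at the start; "moment": the same for the moment, N m; "gripper_width": finger opening in m.
Only numpy, scipy, OpenCV 4.12 (cv2) and the standard library are available. Lean on these libraries where they do the work, as an engineer would, in place of code of your own. Each camera call takes 0.05 s, during which the arm holds its last target.

## Working session

There is one attempt and no reset: what is moved stays moved. The work goes in short steps, Python scripts to look and compute and a tool call to move; the robot and the scene stay as the last step left them, time stands still between calls to the robot, and variables do not carry over. Pictures are saved under pics/ and viewed, and the job is handed in when it is done.

Besides the shell and the picture viewer there is one more tool, called by a JSON object that holds its "fn" and its "kwargs". apply_moves: Moves the arm, as the interface text tells. Its arguments: {"type":"object","properties":{"steps":{"type":"array","items":{"type":"array"}},"gripper":{"type":"number"},"newtons":{"type":"number"}},"required":["steps"]}

```bash
mkdir -p pics
cat > h.py <<'E'
import numpy as np, cv2
from cell import env
def K(s):
    f=s["pixels"].shape[0]/2/np.tan(np.radians(s["vfov"])/2)
    return np.array([[f,0,s["cx"]],[0,f,s["cy"]],[0,0,1.]])
def save(s,n): cv2.imwrite("pics/"+n+".png",cv2.cvtColor(s["pixels"],cv2.COLOR_RGB2BGR))
def Rt(s):
    V=np.array(s["view"]);D=np.diag([1,-1,-1.]);return D@V[:3,:3],D@V[:3,3]
def proj(s,P):
    R,t=Rt(s);return cv2.projectPoints(np.array(P,float).reshape(-1,3),cv2.Rodrigues(R)[0],t,K(s),np.array(s["distortion"],float))[0].reshape(-1,2)
def ray(s,uv):
    R,t=Rt(s);n=cv2.undistortPoints(np.array(uv,float).reshape(-1,1,2),K(s),np.array(s["distortion"],float)).reshape(-1,2)
    d=np.c_[n,np.ones(len(n))]@R; return -R.T@t,d
def atz(s,uv,z):
    o,d=ray(s,uv); z=np.broadcast_to(z,len(d));return o+d*((z-o[2])/d[:,2])[:,None]
E
python3 - <<'E'
from h import *
import pickle
S={}
for n in("side","top","wrist"):
    s=env.snapshot(n);save(s,n+"0");S[n]=s;print(n,s["vfov"],s["distortion"],-np.array(s["view"])[:3,:3].T@np.array(s["view"])[:3,3])
pickle.dump(S,open("S0.pkl","wb"))
print(env.read_state())
E
```

```text
side 51.9190762212107 [-0.00639272  0.          0.          0.          0.        ] [0.27629846 1.04086561 0.74987882]
top 56.405365221669975 [-0.03791922  0.          0.          0.          0.        ] [0.45232637 0.18774868 0.88809715]
wrist 70.99481995298022 [-0.06195244  0.          0.          0.          0.        ] [ 0.25113364 -0.60488539  0.37371478]
{'time_s': 0.15, 'q': array([ 1.5662102 ,  0.50169427, -0.42682222,  1.55117141,  0.22079964,
        1.13834109, -0.21031882]), 'dq': array([-0.00014359, -0.00346908, -0.00250593, -0.00272309,  0.00068705,
       -0.00203919, -0.00172741]), 'joint_torque': array([-6.47331501e-03, -5.70036507e+01, -5.82567483e+00, -2.81286764e+01,
        1.04519582e-02,  7.85085111e-03,  1.40712482e-07]), 'tcp_pos': array([ 0.17180987, -0.62632726,  0.23047431]), 'tool_rot': array([-7.79306568e-04,  9.91048894e-01,  1.33497105e-01, -7.27303180e-05]), 'wrist_force': array([-0.20461773,  0.0312458 ,  0.59596679]), 'moment': array([-0.01805319,  0.00710537,  0.04084056]), 'gripper_width': 0.08535662069503233}
```

View pics/side0.png

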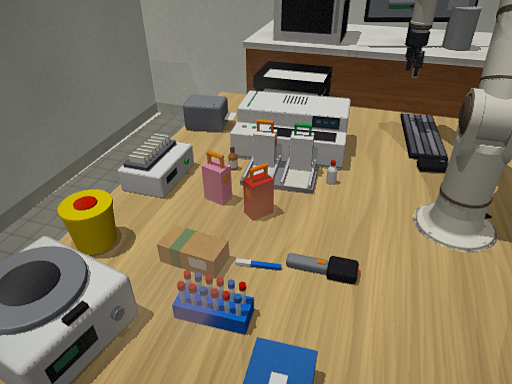

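View pics/top0.png

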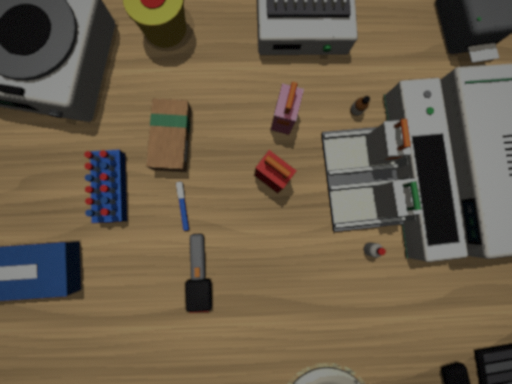

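View pics/wrist0.png

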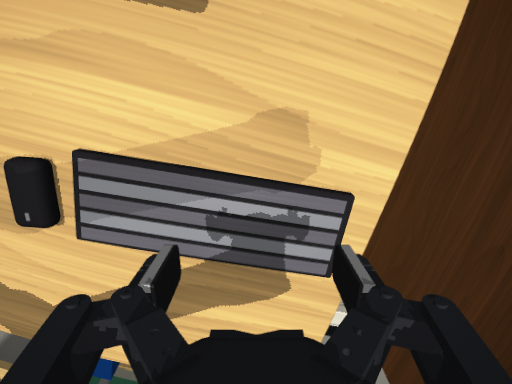

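Top view: the green handle is at about (412,195), in the near lane, and the orange one at (403,133), in the far lane. The pink (288,105) and red (275,170) look-alikes are off the bed. I'll confirm this in a crop.

Run:
```python
from h import *
import pickle
S=pickle.load(open("S0.pkl","rb"))
def crop(n,x0,y0,w,h,k,o):
    im=cv2.cvtColor(S[n]["pixels"],cv2.COLOR_RGB2BGR)[y0:y0+h,x0:x0+w]
    cv2.imwrite(o,cv2.resize(im,None,fx=k,fy=k,interpolation=cv2.INTER_CUBIC))
crop("top",315,70,160,115*1+80,3,"pics/topc.png")
crop("side",215,85,150,115,5,"pics/sidec.png")
```

```text
(no output)
```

View pics/topc.png

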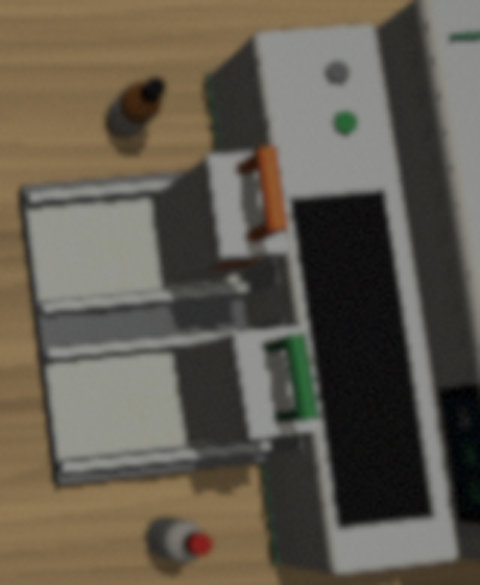

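View pics/sidec.png

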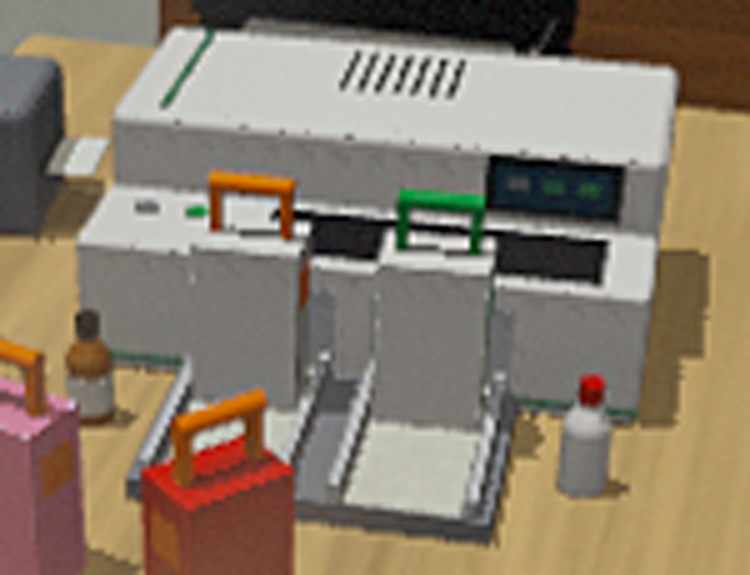

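```bash
cat > fit.py <<'E'
from h import *
import pickle
from scipy.optimize import least_squares
S=pickle.load(open("S0.pkl","rb"))
T=lambda x,y:((x+.5)/3-.5+315,(y+.5)/3-.5+70)
D=lambda x,y:((x+.5)/5-.5+215,(y+.5)/5-.5+85)
obsR=[("top",(0,210,106),T(257,35)),("top",(0,-210,106),T(335,572)),
("top",(-175,-125,20),T(57,487)),
("side",(0,210,106),D(78,240)),("side",(0,-210,106),D(655,264)),("side",(0,210,0),D(86,352)),("side",(0,-210,0),D(638,415)),
("side",(-175,125,20),D(127,485)),("side",(-175,-125,20),D(489,528))]
obsM=[("top",(0,29,162),T(298,340)),("top",(0,-29,162),T(306,416)),("top",(-25,38,125),T(233,338)),("top",(-25,-38,125),T(252,438)),
("side",(0,29,162),D(400,198)),("side",(0,-29,162),D(486,205)),("side",(-25,38,125),D(379,262)),("side",(-25,-38,125),D(492,269)),("side",(-25,38,0),D(374,412)),("side",(-25,-38,0),D(486,426))]
def tr(p,a):
    a=np.array(a)/1e3;c,s=np.cos(p[2]),np.sin(p[2])
    return np.array([p[0]+c*a[0]-s*a[1],p[1]+s*a[0]+c*a[1],a[2]+(p[3] if len(p)>3 else 0)])
def res(p,obs):
    return np.concatenate([proj(S[n],tr(p,a))[0]-uv for n,a,uv in obs])
r=least_squares(res,[.45,-.3,-1.57],args=(obsR,),loss='soft_l1');R=r.x
print("reader",R);print(np.round(res(R,obsR).reshape(-1,2),1))
f=lambda p,obs:res([*p,.02],obs)
m=least_squares(f,[.4,-.27,-1.57],args=(obsM,),loss='soft_l1').x
print("mag",m);print(np.round(f(m,obsM).reshape(-1,2),1))
c,s=np.cos(R[2]),np.sin(R[2]);d=m[:2]-R[:2]
print("mag in reader",c*d[0]+s*d[1],-s*d[0]+c*d[1],np.degrees(m[2]-R[2]))
E
python3 fit.py
```

```text
reader [ 0.56689714 -0.19977824 -1.50159461]
[[-0.1 -1. ]
 [-0.1  2.7]
 [ 0.7 -0.1]
 [-0.3 -0.6]
 [ 0.1  6.8]
 [-0.7  2.1]
 [-0.1  2.6]
 [-0.2 -2. ]
 [ 0.7 -1.1]]
mag [ 0.50097191 -0.16267001 -1.47273163]
[[-0.8 -1. ]
 [ 1.3  2. ]
 [ 0.7 -1. ]
 [ 0.2  1.1]
 [ 0.1  0. ]
 [ 0.1  0.1]
 [ 0.1  0.2]
 [ 0.1  0.9]
 [-0.4  1.9]
 [-1.4  1.4]]
mag in reader -0.04157790498206022 -0.06320153635043142 1.6537268994749086
```

```bash
sed -i 's/D(655,264)/D(651,298)/' fit.py; python3 fit.py
```

```text
reader [ 0.56703591 -0.19954522 -1.50226762]
[[-0.2 -1.1]
 [-0.2  2.7]
 [ 0.5 -0.2]
 [-0.4 -0.6]
 [ 0.8  0. ]
 [-0.8  2.1]
 [-0.2  2.7]
 [-0.3 -2. ]
 [ 0.6 -1.1]]
mag [ 0.50097191 -0.16267001 -1.47273163]
[[-0.8 -1. ]
 [ 1.3  2. ]
 [ 0.7 -1. ]
 [ 0.2  1.1]
 [ 0.1  0. ]
 [ 0.1  0.1]
 [ 0.1  0.2]
 [ 0.1  0.9]
 [-0.4  1.9]
 [-1.4  1.4]]
mag in reader -0.041312390253737764 -0.06338390141753569 1.6922878417527847
```

```bash
cat > kin.py <<'E'
import numpy as np
from scipy.spatial.transform import Rotation as Ro
from scipy.optimize import least_squares
h=np.pi/2
L=[((0,0,.267),0),((0,0,0),-h),((0,-.293,0),h),((.0525,0,0),h),((.0775,-.3425,0),h),((0,0,0),h),((.076,.097,0),-h)]
LO=np.array([-2.88,-.31,-1.54,.2,-1.41,.19,-2.57]);HI=np.array([2.88,2.03,1.56,2.42,4.55,2.02,2.57])
def fk(q,tool=.172):
    R=np.eye(3);p=np.zeros(3)
    for (x,r),a in zip(L,q):
        p=p+R@np.array(x);R=R@Ro.from_euler('x',r).as_matrix()@Ro.from_euler('z',a).as_matrix()
    return p+R@[0,0,tool],R
def ik(p,R,q0,w=0.01):
    def f(q):
        P,Q=fk(q);return np.r_[(P-p)*10,Ro.from_matrix(Q@R.T).as_rotvec()*2,w*(q-q0)]
    s=least_squares(f,np.clip(q0,LO+1e-3,HI-1e-3),bounds=(LO,HI));P,Q=fk(s.x)
    return s.x,np.linalg.norm(P-p),np.linalg.norm(Ro.from_matrix(Q@R.T).as_rotvec())
E
python3 - <<'E'
from kin import *
q=[ 1.5662102 ,  0.50169427, -0.42682222,  1.55117141,  0.22079964,1.13834109, -0.21031882]
p,R=fk(q);print(p,Ro.from_matrix(R).as_quat(scalar_first=True))
E
```

```text
[0.19783688 0.54775676 0.1405737 ] [ 0.01030665  0.79737676  0.60315016 -0.01714512]
```

Run:
```python
import numpy as np, itertools
from scipy.spatial.transform import Rotation as Ro
q=[ 1.5662102 ,  0.50169427, -0.42682222,  1.55117141,  0.22079964,1.13834109, -0.21031882]
A=Ro.from_quat([-7.79306568e-04,  9.91048894e-01,  1.33497105e-01, -7.27303180e-05],scalar_first=True)
out=[]
for base in [0,np.pi]:
 for s in itertools.product([1,-1],repeat=7):
  if s[1]<0: continue
  R=Ro.from_euler('z',base)
  for ax,a,g in zip('zyzyzyz',q,s): R=R*Ro.from_euler(ax,a*g)
  C=(R.inv()*A).as_matrix()
  out.append((np.abs(np.abs(C)-np.round(np.abs(C))).max(),base,s,np.round(C,3).tolist()))
out.sort(key=lambda t:t[0])
for o in out[:6]:print(o)
```

```text
(np.float64(1.1735065353765593e-08), 0, (-1, 1, -1, 1, -1, 1, -1), [[-0.0, -1.0, 0.0], [1.0, -0.0, -0.0], [0.0, 0.0, 1.0]])
(np.float64(0.003128145229279997), 3.141592653589793, (-1, 1, -1, 1, -1, 1, -1), [[0.0, 1.0, -0.003], [-1.0, -0.0, -0.0], [-0.0, 0.003, 1.0]])
(np.float64(0.009172108346498231), 3.141592653589793, (1, 1, -1, 1, -1, 1, -1), [[0.009, -1.0, 0.0], [1.0, 0.009, -0.0], [0.0, 0.0, 1.0]])
(np.float64(0.00917230826515475), 0, (1, 1, -1, 1, -1, 1, -1), [[-0.009, 1.0, -0.003], [-1.0, -0.009, -0.0], [-0.0, 0.003, 1.0]])
(np.float64(0.03821281256174844), 0, (-1, 1, -1, -1, 1, 1, 1), [[0.008, 0.999, 0.038], [1.0, -0.008, 0.004], [0.005, 0.038, -0.999]])
(np.float64(0.038218031312545274), 3.141592653589793, (1, 1, -1, -1, 1, 1, 1), [[-0.001, 0.999, 0.038], [1.0, 0.001, 0.004], [0.004, 0.038, -0.999]])
```

{"fn": "apply_moves", "kwargs": {"steps": [[[0, 0, -50], [0, 0, 4]], [[0, 0, -100], [0, 0, 8]], [[0, 0, -140], [0, 0, 11]], [[0, 0, -140], [0, 0, 11]]]}}

```text
time_s: 0.55
tcp_pos: [0.1735, -0.6294, 0.3788]
tool_rot: [0.006, 0.999, 0.037, 0.001]
wrist_force: [0.8, -0.6, 0.1]
gripper_width: 0.0853
```

Run:
```python
from h import *
s=env.read_state();np.set_printoptions(suppress=True);print(repr(s["q"]),s["tcp_pos"],s["tool_rot"],s["wrist_force"],s["gripper_width"],s["time_s"])
```

```text
array([ 1.54520322,  0.40052801, -0.40704745,  1.35644558,  0.15848827,
        1.4045707 , -0.35350087]) [ 0.17348886 -0.62938386  0.37876026] [0.00568382 0.99928681 0.03730124 0.00147639] [ 0.79376976 -0.6298999   0.07591229] 0.08528089231859094 0.55
```

{"fn": "apply_moves", "kwargs": {"steps": [[[25, -30, 0], [0, 0, 0]], [[55, -65, 0], [0, 0, 0]], [[85, -105, 0], [0, 0, 0]], [[115, -140, 0], [0, 0, 0]], [[145, -180, 0], [0, 0, 0]], [[170, -215, 0], [0, 0, 0]], [[180, -225, 0], [0, 0, 0]]]}}

```text
time_s: 1.25
tcp_pos: [0.3375, -0.3837, 0.3713]
tool_rot: [-0.0, 0.999, 0.042, 0.0]
wrist_force: [0.7, -0.1, 0.7]
gripper_width: 0.0853
```

Run:
```python
from h import *
s=env.read_state();np.set_printoptions(suppress=True);print(repr(s["q"]),s["tcp_pos"],s["tool_rot"],s["wrist_force"],s["gripper_width"],s["time_s"])
```

```text
array([ 1.30701446,  0.14078508, -0.56654838,  1.7011924 ,  0.07680037,
        1.32240519, -0.76139345]) [ 0.33746223 -0.38367992  0.3713042 ] [-0.00044519  0.99913091  0.04167939  0.00022382] [ 0.74447669 -0.11788574  0.65162152] 0.08527498773448337 1.25
```

{"fn": "apply_moves", "kwargs": {"steps": [[[25, -30, 0], [0, 0, 0]], [[55, -65, 0], [0, 0, 0]], [[85, -105, 0], [0, 0, 0]], [[115, -140, 0], [0, 0, 0]], [[145, -180, 0], [0, 0, 0]], [[170, -215, 0], [0, 0, 0]], [[180, -225, 0], [0, 0, 0]], [[180, -225, 0], [0, 0, 0]], [[180, -225, 0], [0, 0, 0]]]}}

```text
time_s: 2.15
tcp_pos: [0.4964, -0.1518, 0.3707]
tool_rot: [-0.0, 0.999, 0.038, -0.001]
wrist_force: [-0.4, 0.2, 0.1]
gripper_width: 0.0853
```

Run:
```python
from h import *
s=env.read_state();np.set_printoptions(suppress=True);print(repr(s["q"]),s["tcp_pos"],s["tool_rot"],s["wrist_force"],s["gripper_width"],s["time_s"])
s=env.snapshot("wrist");save(s,"wrist1");import pickle;pickle.dump(s,open("w1.pkl","wb"))
```

```text
array([ 0.92538657,  0.18757484, -0.77962007,  1.67891868,  0.13555494,
        1.33181064, -1.37312385]) [ 0.49642501 -0.15179681  0.37067681] [-0.00001096  0.99928756  0.03773607 -0.0005957 ] [-0.42376916  0.15936698  0.10443344] 0.08525001998379232 2.15
```

```bash
cat > kin.py <<'E'
import numpy as np
from scipy.spatial.transform import Rotation as Ro
from scipy.optimize import least_squares
LO=np.array([-2.88,-.31,-1.54,.2,-1.41,.19,-2.57]);HI=np.array([2.88,2.03,1.56,2.42,4.55,2.02,2.57])
SG=[-1,1,-1,1,-1,1,-1]
try: PAR=np.load("par.npy")
except Exception: PAR=None
def fk(q,P=None):
    # P: base d(3: x,y,z) ; after j2: off (x,y,z); after j4: (x,y,z); after j6 (x,y,z)
    P=PAR if P is None else P
    R=np.eye(3);p=np.array([0,0,P[0]])
    off={2:P[1:4],4:P[4:7],6:P[7:10],3:[P[10],0,0]*0 if False else np.zeros(3)}
    for i in range(7):
        R=R@Ro.from_euler('zyzyzyz'[i],q[i]*SG[i]).as_matrix()
        if i in(1,3,5): p=p+R@off[i+1]
        if i in(0,): p=p+R@np.array([P[10],P[11],0])
    R=R@Ro.from_euler('z',np.pi/2).as_matrix()
    return p,R
def ik(p,R,q0,w=0.01):
    def f(q):
        P,Q=fk(q);return np.r_[(P-p)*10,Ro.from_matrix(Q@R.T).as_rotvec()*2,w*(q-q0)]
    s=least_squares(f,np.clip(q0,LO+1e-3,HI-1e-3),bounds=(LO,HI));P,Q=fk(s.x)
    return s.x,np.linalg.norm(P-p),np.linalg.norm(Ro.from_matrix(Q@R.T).as_rotvec())
E
python3 - <<'E'
from kin import *
Q=[[ 1.5662102 ,  0.50169427, -0.42682222,  1.55117141,  0.22079964,1.13834109, -0.21031882],
[ 1.54520322,  0.40052801, -0.40704745,  1.35644558,  0.15848827,1.4045707 , -0.35350087],
[ 1.30701446,  0.14078508, -0.56654838,  1.7011924 ,  0.07680037,1.32240519, -0.76139345],
[ 0.92538657,  0.18757484, -0.77962007,  1.67891868,  0.13555494,1.33181064, -1.37312385]]
X=np.array([[ 0.17180987, -0.62632726,  0.23047431],[ 0.17348886, -0.62938386,  0.37876026],[ 0.33746223, -0.38367992,  0.3713042 ],[ 0.49642501, -0.15179681,  0.37067681]])
f=lambda P:(np.array([fk(q,P)[0] for q in Q])-X).ravel()
g=lambda P:np.r_[f(P),1e-4*(P-np.array([.35,0,0,.35,0,0,.35,.08,0,.25,0,0]))]
s=least_squares(g,[.35,0,0,.35,0,0,.35,.08,0,.25,0,0]);np.set_printoptions(suppress=True,precision=4)
print(s.x,np.abs(f(s.x)).max())
np.save("par.npy",s.x)
E
```

```text
[ 0.3463 -0.     -0.0074  0.5057  0.     -0.0117  0.4707  0.     -0.0003
  0.359   0.     -0.0074] 2.282940498865571e-07
```

View pics/wrist1.png

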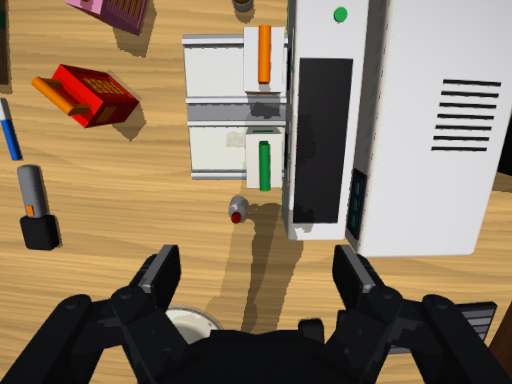

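Run:
```python
from h import *
import pickle
s=pickle.load(open("w1.pkl","rb"))
im=cv2.cvtColor(s["pixels"],cv2.COLOR_RGB2BGR)[20:260,170:370]
cv2.imwrite("pics/w1c.png",cv2.resize(im[:,:],None,fx=2.5,fy=2.5,interpolation=cv2.INTER_CUBIC))
hsv=cv2.cvtColor(s["pixels"],cv2.COLOR_RGB2HSV)
m=cv2.inRange(hsv,(50,100,40),(75,255,255));m[:125]=0
n,l,st,c=cv2.connectedComponentsWithStats(m);i=1+np.argmax(st[1:,4]);print(st[i],c[i])
r=cv2.minAreaRect(cv2.findContours((l==i).astype('uint8'),0,2)[0][0]);print(r)
print(atz(s,[c[i],(265,142),(265,190)],.182))
```

```text
[259 141  11  50 495] [264.17979798 165.69292929]
((264.0, 165.5), (49.0, 10.0), 90.0)
[[ 0.50469561 -0.16147078  0.182     ]
 [ 0.53432033 -0.15994245  0.182     ]
 [ 0.47275918 -0.16528262  0.182     ]]
```

View pics/w1c.png

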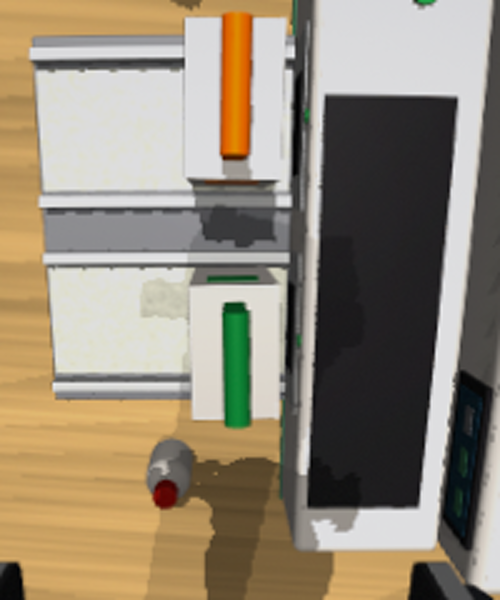

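```bash
cat > plan.py <<'E'
from kin import *
yaw=-1.495; Y=np.array([np.cos(yaw),np.sin(yaw),0]);Z=np.array([0,0,1.])
bar0=np.array([.502,-.162,.182])
def pose(phi,th,dep=18,du=0,lag=0):
    u=25*np.cos(phi)-162*np.sin(phi)-25+du; z=25*np.sin(phi)+162*np.cos(phi)-162
    tz=np.sin(th)*Y-np.cos(th)*Z; ty=np.cos(th)*Y+np.sin(th)*Z
    p=bar0+(u*Y+z*Z)/1e3+dep/1e3*tz+lag/1e3*ty
    return p,np.c_[np.cross(ty,tz),ty,tz]
E
python3 - <<'E'
from plan import *
np.set_printoptions(suppress=True,precision=3)
q=np.array([ 0.92538657,  0.18757484, -0.77962007,  1.67891868,  0.13555494,1.33181064, -1.37312385])
for mx in (50,60,70):
  qq=q.copy();print(mx)
  for ph in range(0,91,6):
    p,R=pose(np.radians(ph),np.radians(min(ph,mx)))
    qq,e,a=ik(p,R,qq)
    if ph%18==0 or e>1e-3: print(ph,p,qq,round(e*1e3,2),round(np.degrees(a),2))
E
```

```text
50
0 [ 0.502 -0.162  0.164] [ 0.822  0.415 -0.688  1.914  0.326  0.926 -1.519] 0.0 0.0
18 [ 0.499 -0.116  0.165] [ 0.484  0.36  -0.621  2.016  0.656  0.953 -2.025] 0.0 0.0
36 [ 0.495 -0.073  0.151] [ 0.132  0.477 -0.563  2.037  0.935  1.175 -2.498] 0.0 0.0
54 [ 0.492 -0.035  0.124] [-0.642  0.616  0.151  2.005  0.784  1.114 -2.57 ] 0.0 0.0
72 [ 0.49  -0.005  0.082] [-0.787  0.722  0.271  1.976  0.686  1.038 -2.57 ] 0.0 0.0
90 [0.489 0.011 0.033] [-0.872  0.841  0.348  1.949  0.606  0.955 -2.57 ] 0.0 0.0
60
0 [ 0.502 -0.162  0.164] [ 0.822  0.415 -0.688  1.914  0.326  0.926 -1.519] 0.0 0.0
18 [ 0.499 -0.116  0.165] [ 0.484  0.36  -0.621  2.016  0.656  0.953 -2.025] 0.0 0.0
36 [ 0.495 -0.073  0.151] [ 0.132  0.477 -0.563  2.037  0.935  1.175 -2.498] 0.0 0.0
54 [ 0.492 -0.036  0.125] [-0.754  0.669  0.26   1.994  0.757  1.118 -2.57 ] 0.0 0.0
72 [ 0.49  -0.007  0.085] [-0.96   0.868  0.428  1.929  0.628  1.091 -2.57 ] 0.0 0.0
90 [0.489 0.009 0.036] [-1.01   0.985  0.461  1.888  0.548  1.034 -2.57 ] 0.0 0.0
70
0 [ 0.502 -0.162  0.164] [ 0.822  0.415 -0.688  1.914  0.326  0.926 -1.519] 0.0 0.0
18 [ 0.499 -0.116  0.165] [ 0.484  0.36  -0.621  2.016  0.656  0.953 -2.025] 0.0 0.0
36 [ 0.495 -0.073  0.151] [ 0.132  0.477 -0.563  2.037  0.935  1.175 -2.498] 0.0 0.0
54 [ 0.492 -0.036  0.125] [-0.754  0.669  0.26   1.994  0.757  1.118 -2.57 ] 0.0 0.0
72 [ 0.49  -0.008  0.088] [-1.069  1.021  0.523  1.875  0.583  1.159 -2.57 ] 0.0 0.0
90 [0.489 0.008 0.039] [-1.099  1.132  0.533  1.821  0.505  1.126 -2.57 ] 0.0 0.0
```

{"fn": "apply_moves", "kwargs": {"steps": [[[1, 2, 10], [0, 0, -8]], [[2, 4, 20], [0, 0, -16]], [[3, 6, 30], [0, 0, -24]], [[4, 8, 40], [0, 0, -32]], [[5, 10, 50], [0, 0, -40]], [[5, 10.5, 60], [0, 0, -48]], [[5, 10.5, 70], [0, 0, -56]], [[5, 10.5, 80], [0, 0, -64]], [[5, 10.5, 80], [0, 0, -72]], [[5, 10.5, 80], [0, 0, -80]], [[5, 10.5, 80], [0, 0, -88]], [[5, 10.5, 80], [0, 0, -90]]], "gripper": 0.18}}

```text
time_s: 3.4
tcp_pos: [0.5016, -0.1634, 0.2908]
tool_rot: [-0.0, 0.68, 0.734, -0.0]
wrist_force: [0.3, -0.1, 0.3]
gripper_width: 0.0501
```

{"fn": "apply_moves", "kwargs": {"steps": [[[0, 0, 0], [0, 0, -8]], [[0, 0, 0], [0, 0, -16]], [[0, 0, 0], [0, 0, -24]], [[0, 0, 0], [0, 0, -32]], [[0, 0, 0], [0, 0, -40]], [[0, 0, 0], [0, 0, -48]], [[0, 0, 0], [0, 0, -56]], [[0, 0, 0], [0, 0, -64]], [[0, 0, 0], [0, 0, -72]], [[0, 0, 0], [0, 0, -80]], [[0, 0, 0], [0, 0, -88]], [[0, 0, 0], [0, 0, -90]], [[0, 0, 0], [0, 0, -90]]]}}

```text
time_s: 4.7
tcp_pos: [0.5021, -0.1624, 0.2908]
tool_rot: [-0.0, -0.036, 0.999, 0.0]
wrist_force: [0.3, 0.3, -0.7]
gripper_width: 0.0503
```

Run:
```python
from h import *
s=env.read_state();np.set_printoptions(suppress=True);print(repr(s["q"]),s["tcp_pos"],s["tool_rot"],s["wrist_force"],s["gripper_width"],s["time_s"])
from plan import *
R=Ro.from_quat(s["tool_rot"],scalar_first=True).as_matrix()
print(R, (R.T@(bar0-s["tcp_pos"]))*1e3, fk(s["q"])[0]-s["tcp_pos"])
for n in("wrist","side"):
  s=env.snapshot(n);save(s,n+"2");import pickle;pickle.dump(s,open(n+"2.pkl","wb"))
```

```text
array([ 1.28722562,  0.54614432, -1.38780944,  1.76872983,  0.55693394,
        1.3078248 ,  1.41097988]) [ 0.50206191 -0.162368    0.2907863 ] [-0.00043158 -0.03572732  0.99936147  0.0001657 ] [ 0.3269486   0.28174642 -0.71355655] 0.05031268081658709 4.7
[[-0.99744674 -0.07140887 -0.00087444]
 [-0.07140916  0.99744706  0.00030034]
 [ 0.00085076  0.00036202 -0.99999957]] [ -0.05707953   0.33209823 108.78641485] [-0.00000103  0.00000129 -0.00000069]
```

View pics/wrist2.png

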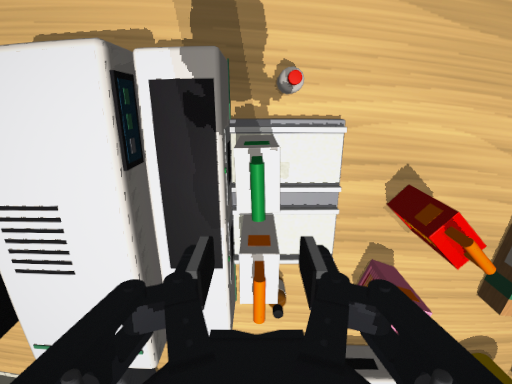

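View pics/side2.png

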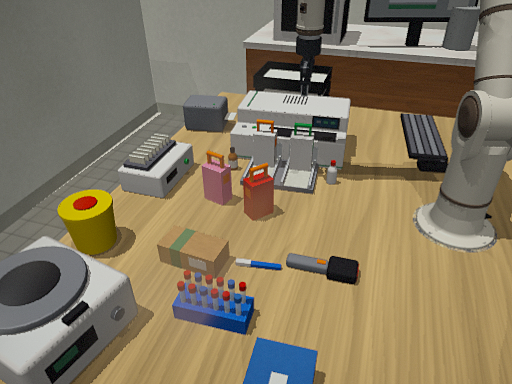

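Run:
```python
from h import *
import pickle
from plan import *
np.set_printoptions(suppress=True,precision=3)
s=pickle.load(open("wrist2.pkl","rb"))
hsv=cv2.cvtColor(s["pixels"],cv2.COLOR_RGB2HSV)
m=cv2.inRange(hsv,(50,100,40),(75,255,255));m[:152]=0;m[230:]=0;m[:,:240]=0
n,l,st,c=cv2.connectedComponentsWithStats(m);i=1+np.argmax(st[1:,4]);print(st[i],c[i],cv2.minAreaRect(cv2.findContours((l==i).astype('uint8'),0,2)[0][0]))
print(atz(s,[c[i],(257.5,164),(258.5,221)],.182))
# top-of-bar pixel check by projection of bar model
for dx in(0,):
  for e in(29,-29): print(proj(s,bar0+np.array([.997,.0754,0])*e/1e3))
q=np.array(env.read_state()["q"])
F=np.diag([-1,-1,1.])
qq=q.copy()
for z in range(109,-1,-8):
  p,R=pose(0,0);qq,e,a=ik(p+[0,0,z/1e3],R@F,qq)
print(qq,e,a)
for ph in range(0,91,3):
    p,R=pose(np.radians(ph),np.radians(min(ph,60)))
    qq,e,a=ik(p,R@F,qq)
    if ph%9==0 or e>1e-3: print(ph,p,qq,round(e*1e3,2),round(np.degrees(a),2))
```

```text
[250 156  15  66 840] [257.185 188.667] ((257.0512390136719, 188.49868774414062), (65.18370819091797, 13.200789451599121), 88.53119659423828)
[[ 0.5   -0.162  0.182]
 [ 0.476 -0.163  0.182]
 [ 0.535 -0.158  0.182]]
[[256.73  217.475]]
[[256.583 161.278]]
[ 1.179  0.663 -1.237  1.901  0.708  1.108  1.304] 8.961786110159619e-08 5.808523146344381e-07
0 [ 0.502 -0.162  0.164] [ 1.174  0.669 -1.23   1.905  0.715  1.101  1.299] 0.0 0.0
9 [ 0.5   -0.139  0.166] [ 1.033  0.585 -1.184  1.965  0.803  1.096  1.12 ] 0.0 0.0
18 [ 0.499 -0.116  0.165] [ 0.849  0.547 -1.119  2.006  0.907  1.142  0.918] 0.0 0.0
27 [ 0.497 -0.094  0.16 ] [ 0.641  0.564 -1.045  2.028  1.011  1.24   0.714] 0.0 0.0
36 [ 0.495 -0.073  0.151] [ 0.433  0.626 -0.966  2.028  1.097  1.373  0.529] 0.0 0.0
45 [ 0.494 -0.053  0.14 ] [ 0.241  0.718 -0.883  2.007  1.157  1.515  0.375] 0.0 0.0
54 [ 0.492 -0.036  0.125] [ 0.074  0.829 -0.798  1.966  1.195  1.649  0.252] 0.0 0.0
63 [ 0.491 -0.02   0.107] [-0.034  0.925 -0.738  1.92   1.21   1.733  0.175] 0.0 0.0
72 [ 0.49  -0.007  0.085] [-0.065  0.972 -0.726  1.898  1.215  1.732  0.143] 0.0 0.0
81 [0.489 0.003 0.061] [-0.091  1.021 -0.712  1.877  1.225  1.726  0.113] 0.0 0.0
90 [0.489 0.009 0.036] [-0.111  1.068 -0.696  1.857  1.24   1.716  0.087] 0.0 0.0
```

{"fn": "apply_moves", "kwargs": {"steps": [[[-1, 0, 25], [0, 0, 0]], [[-1, 0, 50], [0, 0, 0]], [[-1, 0, 75], [0, 0, 0]], [[-1, 0, 95], [0, 0, 0]], [[-1, 0, 110], [0, 0, 0]], [[-1, 0, 120], [0, 0, 0]], [[-1, 0, 126], [0, 0, 0]], [[-1, 0, 126], [0, 0, 0]]]}}

```text
time_s: 5.6
tcp_pos: [0.5036, -0.1608, 0.1651]
tool_rot: [-0.0, -0.038, 0.999, 0.0]
wrist_force: [0.2, 0.3, 0.2]
gripper_width: 0.0501
```

Run:
```python
from h import *
s=env.read_state();np.set_printoptions(suppress=True);print(repr(s["q"]),s["tcp_pos"],s["tool_rot"],s["wrist_force"],s["gripper_width"],s["time_s"])
for n in("wrist","side","top"):
  s=env.snapshot(n);save(s,n+"3")
  if n!="wrist":
    x,y,w,h=(215,60,150,115) if n=="side" else (315,70,160,150)
    cv2.imwrite("pics/%s3c.png"%n,cv2.resize(cv2.cvtColor(s["pixels"],cv2.COLOR_RGB2BGR)[y:y+h,x:x+w],None,fx=4,fy=4,interpolation=cv2.INTER_CUBIC))
```

```text
array([ 1.16903469,  0.66826226, -1.22868006,  1.90102775,  0.71265343,
        1.10301059,  1.29873601]) [ 0.50360865 -0.16081554  0.16507343] [-0.00016819 -0.03777567  0.99928623  0.00008028] [0.19825292 0.30858844 0.23175779] 0.05011795326657189 5.6
```

View pics/wrist3.png

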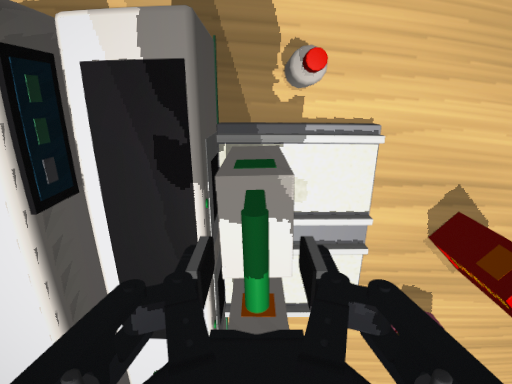

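View pics/side3c.png

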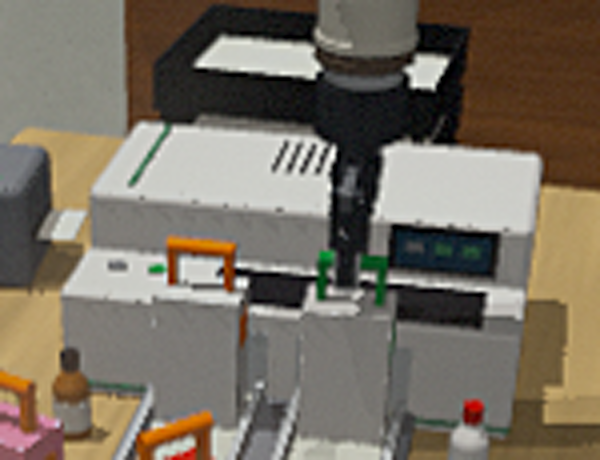

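View pics/top3c.png

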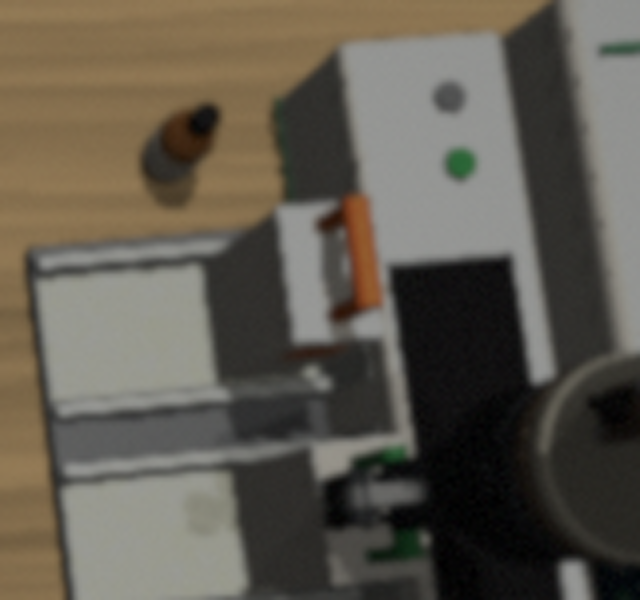

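```bash
cat > tab.py <<'E'
from plan import *
F=np.diag([-1,-1,1.])
def tab(p0,R0,items):
    for ph,th,kw in items:
        p,R=pose(np.radians(ph),np.radians(th),**kw);R=R@F
        d=R0.T@(p-p0)*1e3; w=np.degrees(Ro.from_matrix(R0.T@R).as_rotvec())
        print(ph,np.round(d,1).tolist(),np.round(w,1).tolist())
E
python3 - <<'E'
from tab import *
k={}
for a,b in((0,30),(30,60)):
    p,R=pose(np.radians(a),np.radians(a));print(a);tab(p,R@F,[(x,x,k) for x in range(a+3,b+1,3)])
E
```

```text
0
3 [-0.0, 7.6, -1.1] [3.0, 0.0, -0.0]
6 [0.0, 15.2, -1.8] [6.0, -0.0, -0.0]
9 [-0.0, 22.8, -2.1] [9.0, -0.0, 0.0]
12 [0.0, 30.5, -2.1] [12.0, -0.0, 0.0]
15 [0.0, 38.1, -1.6] [15.0, 0.0, 0.0]
18 [-0.0, 45.7, -0.7] [18.0, -0.0, -0.0]
21 [0.0, 53.3, 0.6] [21.0, -0.0, 0.0]
24 [-0.0, 60.7, 2.3] [24.0, -0.0, -0.0]
27 [-0.0, 68.1, 4.3] [27.0, 0.0, -0.0]
30 [-0.0, 75.3, 6.8] [30.0, 0.0, 0.0]
30
33 [-0.0, 7.6, -1.1] [3.0, -0.0, -0.0]
36 [-0.0, 15.2, -1.8] [6.0, 0.0, 0.0]
39 [0.0, 22.8, -2.1] [9.0, -0.0, -0.0]
42 [-0.0, 30.5, -2.1] [12.0, -0.0, -0.0]
45 [0.0, 38.1, -1.6] [15.0, -0.0, -0.0]
48 [0.0, 45.7, -0.7] [18.0, -0.0, -0.0]
51 [-0.0, 53.3, 0.6] [21.0, -0.0, -0.0]
54 [0.0, 60.7, 2.3] [24.0, 0.0, 0.0]
57 [-0.0, 68.1, 4.3] [27.0, -0.0, -0.0]
60 [0.0, 75.3, 6.8] [30.0, -0.0, 0.0]
```

{"fn": "apply_moves", "kwargs": {"steps": [[[0, 0, 0], [0, 0, 0]], [[0, 0, 0], [0, 0, 0]], [[0, 0, 0], [0, 0, 0]], [[0, 0, 0], [0, 0, 0]]], "gripper": -0.5, "newtons": 20}}

```text
time_s: 6.15
tcp_pos: [0.5037, -0.1609, 0.1654]
tool_rot: [0.0, -0.038, 0.999, -0.0]
wrist_force: [0.6, 0.5, -0.5]
gripper_width: 0.0211
```

{"fn": "apply_moves", "kwargs": {"steps": [[[0, 2.5, -0.4], [1, 0, 0]], [[0, 7.6, -1.1], [3, 0, 0]], [[0, 12.7, -1.6], [5, 0, 0]], [[0, 17.8, -2], [7, 0, 0]], [[0, 22.8, -2.1], [9, 0, 0]], [[0, 28, -2.1], [11, 0, 0]], [[0, 33, -2], [13, 0, 0]], [[0, 38.1, -1.6], [15, 0, 0]], [[0, 38.1, -1.6], [15, 0, 0]]]}}

```text
time_s: 7.05
tcp_pos: [0.5008, -0.1204, 0.1672]
tool_rot: [0.006, -0.04, 0.991, -0.131]
wrist_force: [0.1, 0.7, 0.9]
gripper_width: 0.0209
```

```bash
cat > look.py <<'E'
from h import *
import sys
k=sys.argv[1]
s=env.read_state();np.set_printoptions(suppress=True,precision=4);print(s["q"],s["tcp_pos"],s["tool_rot"],s["wrist_force"],s["gripper_width"],s["time_s"])
ims=[]
for n,(x,y,w,h) in(("side",(215,60,150,140)),("top",(295,90,160,150))):
  s=env.snapshot(n);save(s,n+k);cv2.imwrite("pics/%s%sf.png"%(n,k),cv2.cvtColor(s["pixels"],cv2.COLOR_RGB2BGR))
  ims.append(cv2.resize(cv2.cvtColor(s["pixels"],cv2.COLOR_RGB2BGR)[y:y+h,x:x+w],(400,400*h//w),interpolation=cv2.INTER_CUBIC))
H=min(i.shape[0] for i in ims)
cv2.imwrite("pics/look%s.png"%k,np.hstack([i[:H] for i in ims]))
E
python3 look.py 4
```

```text
[ 0.9022  0.5487 -1.1359  1.9917  0.8645  1.1193  0.9899] [ 0.5008 -0.1204  0.1672] [ 0.0055 -0.0398  0.9906 -0.1308] [0.1474 0.721  0.8982] 0.020887808025964568 7.05
```

View pics/look4.png

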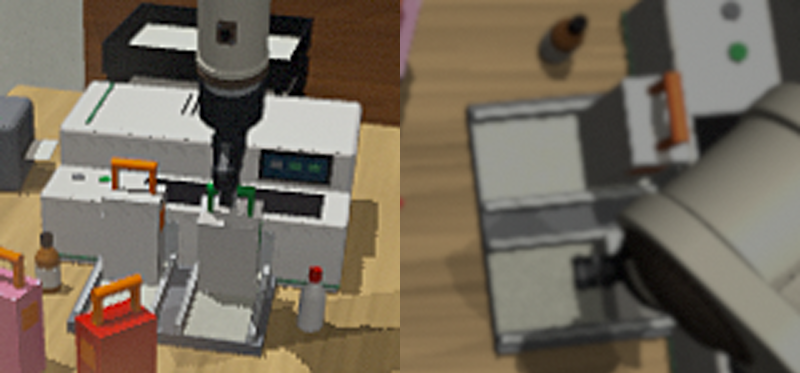

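{"fn": "apply_moves", "kwargs": {"steps": [[[0, 5, -0.7], [2, 0, 0]], [[0, 10.2, -1.3], [4, 0, 0]], [[0, 15.2, -1.8], [6, 0, 0]], [[0, 20.3, -2], [8, 0, 0]], [[0, 25.5, -2.1], [10, 0, 0]], [[0, 30.5, -2.1], [12, 0, 0]], [[0, 35.6, -1.8], [14, 0, 0]], [[0, 40.6, -1.3], [16, 0, 0]], [[0, 45.7, -0.7], [18, 0, 0]], [[0, 50.8, 0.2], [20, 0, 0]], [[0, 55.8, 1.1], [22, 0, 0]], [[0, 60.7, 2.3], [24, 0, 0]], [[0, 65.6, 3.6], [26, 0, 0]], [[0, 70.5, 5.1], [28, 0, 0]], [[0, 75.3, 6.8], [30, 0, 0]], [[0, 75.3, 6.8], [30, 0, 0]]]}}

```text
time_s: 8.75
tcp_pos: [0.4951, -0.0512, 0.1395]
tool_rot: [0.014, -0.036, 0.923, -0.382]
wrist_force: [-0.1, 0.3, -0.5]
gripper_width: 0.0215
```

```bash
python3 look.py 5; python3 -c "
from plan import *
print(pose(np.radians(45),np.radians(45)))"
```

```text
[ 0.2308  0.715  -0.8723  2.0015  1.1505  1.5091  0.382 ] [ 0.4951 -0.0512  0.1395] [ 0.0135 -0.036   0.9235 -0.3817] [-0.0919  0.2868 -0.4773] 0.021500328076646653 8.75
(array([ 0.49373508, -0.05316767,  0.13950105]), array([[ 9.97128833e-01,  5.35447924e-02,  5.35447924e-02],
       [ 7.57237716e-02, -7.05076560e-01, -7.05076560e-01],
       [ 6.93889390e-18,  7.07106781e-01, -7.07106781e-01]]))
```

View pics/look5.png

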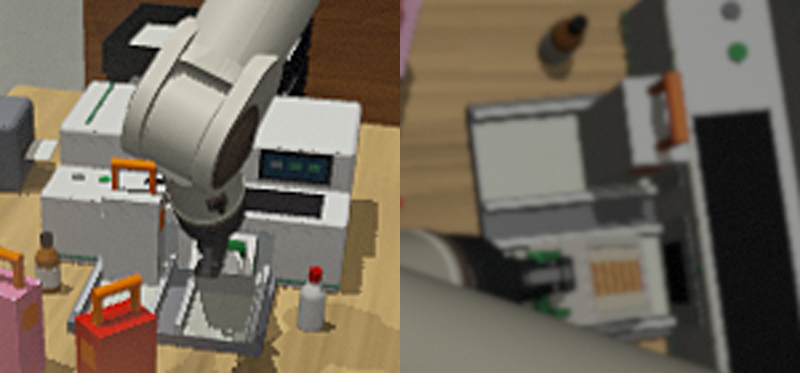

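Run:
```python
from tab import *
p,R=pose(np.radians(45),np.radians(45))
tab(p,R@F,[(x,min(x,60),{}) for x in range(47,76,2)]);print()
p,R=pose(np.radians(75),np.radians(60))
tab(p,R@F,[(x,60,{}) for x in np.arange(76.5,91.6,1.5)]);
```

```text
47 [0.0, 5.0, -0.8] [2.0, 0.0, -0.0]
49 [-0.0, 10.1, -1.4] [4.0, 0.0, 0.0]
51 [-0.0, 15.2, -1.8] [6.0, 0.0, -0.0]
53 [0.0, 20.3, -2.1] [8.0, -0.0, 0.0]
55 [-0.0, 25.4, -2.2] [10.0, 0.0, 0.0]
57 [-0.0, 30.5, -2.1] [12.0, 0.0, -0.0]
59 [-0.0, 35.6, -1.8] [14.0, 0.0, -0.0]
61 [-0.0, 41.0, -1.2] [15.0, -0.0, 0.0]
63 [0.0, 46.6, -0.4] [15.0, -0.0, 0.0]
65 [-0.0, 52.3, 0.6] [15.0, -0.0, 0.0]
67 [-0.0, 57.8, 1.8] [15.0, -0.0, 0.0]
69 [-0.0, 63.4, 3.2] [15.0, -0.0, 0.0]
71 [0.0, 68.9, 4.8] [15.0, -0.0, 0.0]
73 [0.0, 74.3, 6.6] [15.0, -0.0, 0.0]
75 [-0.0, 79.7, 8.6] [15.0, -0.0, 0.0]

76.5 [0.0, 4.3, 0.5] [0.0, 0.0, 0.0]
78.0 [0.0, 8.5, 1.2] [0.0, 0.0, 0.0]
79.5 [-0.0, 12.7, 1.9] [0.0, 0.0, 0.0]
81.0 [0.0, 16.9, 2.8] [0.0, 0.0, 0.0]
82.5 [0.0, 21.1, 3.7] [0.0, 0.0, 0.0]
84.0 [0.0, 25.3, 4.8] [0.0, 0.0, 0.0]
85.5 [-0.0, 29.4, 6.0] [0.0, 0.0, 0.0]
87.0 [0.0, 33.5, 7.3] [0.0, 0.0, 0.0]
88.5 [-0.0, 37.5, 8.7] [0.0, 0.0, 0.0]
90.0 [0.0, 41.6, 10.2] [0.0, 0.0, 0.0]
91.5 [0.0, 45.5, 11.8] [0.0, 0.0, 0.0]
```

{"fn": "apply_moves", "kwargs": {"steps": [[[0, 5, -0.8], [2, 0, 0]], [[0, 10.1, -1.4], [4, 0, 0]], [[0, 15.2, -1.8], [6, 0, 0]], [[0, 20.3, -2.1], [8, 0, 0]], [[0, 25.4, -2.2], [10, 0, 0]], [[0, 30.5, -2.1], [12, 0, 0]], [[0, 35.6, -1.8], [14, 0, 0]], [[0, 41, -1.2], [15, 0, 0]], [[0, 46.6, -0.4], [15, 0, 0]], [[0, 52.3, 0.6], [15, 0, 0]], [[0, 57.8, 1.8], [15, 0, 0]], [[0, 63.4, 3.2], [15, 0, 0]], [[0, 68.9, 4.8], [15, 0, 0]], [[0, 74.3, 6.6], [15, 0, 0]], [[0, 79.7, 8.6], [15, 0, 0]], [[0, 79.7, 8.6], [15, 0, 0]]]}}

```text
time_s: 10.45
tcp_pos: [0.4914, -0.0016, 0.0776]
tool_rot: [0.019, -0.033, 0.865, -0.5]
wrist_force: [0.3, 1.4, -1.8]
gripper_width: 0.0212
```

```bash
python3 look.py 6; python3 -c "
from plan import *
print(pose(np.radians(75),np.radians(60))[0])"
```

```text
[-0.0817  0.9846 -0.7136  1.8861  1.2132  1.7256  0.1387] [ 0.4914 -0.0016  0.0776] [ 0.0187 -0.0333  0.8654 -0.4996] [ 0.2934  1.4179 -1.835 ] 0.021168261629767298 10.45
[ 0.48992804 -0.00303667  0.07707683]
```

View pics/look6.png

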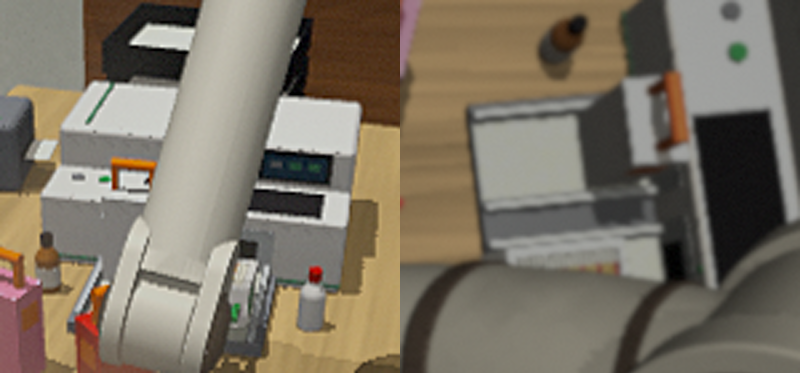

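```bash
python3 - <<'E'
from h import *
import pickle
S=pickle.load(open("S0.pkl","rb"));s=S["top"]
print(atz(s,[(255,168),(275,152),(295,172),(272,190)],.125))
s=S["side"]; print(atz(s,[(246,213),(260,219),(273,212)],0))
print(atz(S["top"],[(182,183),(187,230)],.01))
E
cd pics; python3 -c "
import cv2;i=cv2.imread('side6f.png')[120:320,150:400];cv2.imwrite('s6.png',cv2.resize(i,None,fx=3,fy=3))"
```

```text
[[0.5746608  0.15872435 0.125     ]
 [0.60881095 0.11428722 0.125     ]
 [0.56395929 0.07241444 0.125     ]
 [0.52609321 0.12356817 0.125     ]]
[[0.60740051 0.1288308  0.        ]
 [0.55704756 0.14427002 0.        ]
 [0.52883395 0.09892884 0.        ]]
[[0.55999321 0.33490173 0.01      ]
 [0.44482235 0.32374472 0.01      ]]
```

View pics/s6.png

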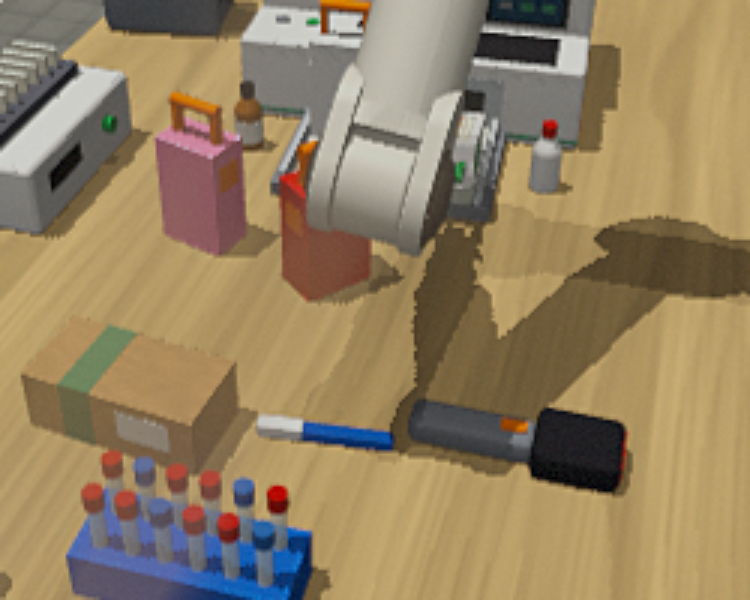

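Run:
```python
from tab import *
from h import env
np.set_printoptions(suppress=True,precision=3)
p0,R0=pose(np.radians(75),np.radians(60));R0=R0@F
q=np.array(env.read_state()["q"])
for ph,ps in [(75,5),(75,10),(75,15),(75,18)]+[(x,18) for x in np.arange(76.5,91.6,1.5)]:
    p,R=pose(np.radians(ph),np.radians(60));R=R@F
    bar=p-.018*R[:,2]
    R=R@Ro.from_euler('y',-ps,degrees=True).as_matrix(); p=bar+.018*R[:,2]
    q,e,a=ik(p,R,q)
    print(ph,np.round(R0.T@(p-p0)*1e3,1).tolist(),[0,-ps,0],q,round(e*1e3,2), p-.127*R[:,2], p-.2*R[:,2])
```

```text
75 [-1.6, -0.0, -0.1] [0, -5, 0] [-0.091  0.967 -0.716  1.955  1.274  1.697  0.091] 0.0 [0.472 0.106 0.14 ] [0.461 0.168 0.177]
75 [-3.1, -0.0, -0.3] [0, -10, 0] [-0.103  0.953 -0.715  2.019  1.337  1.675  0.044] 0.0 [0.463 0.104 0.14 ] [0.445 0.165 0.176]
75 [-4.7, -0.0, -0.6] [0, -15, 0] [-0.116  0.942 -0.712  2.083  1.404  1.658 -0.008] 0.0 [0.454 0.101 0.139] [0.43  0.161 0.174]
75 [-5.6, -0.0, -0.9] [0, -18, 0] [-0.124  0.938 -0.708  2.12   1.446  1.651 -0.042] 0.0 [0.448 0.099 0.138] [0.421 0.158 0.173]
76.5 [-5.6, 4.3, -0.4] [0, -18, 0] [-0.129  0.947 -0.705  2.116  1.448  1.651 -0.048] 0.0 [0.448 0.101 0.134] [0.421 0.159 0.169]
78.0 [-5.6, 8.5, 0.3] [0, -18, 0] [-0.134  0.956 -0.702  2.112  1.45   1.652 -0.054] 0.0 [0.448 0.103 0.13 ] [0.421 0.161 0.165]
79.5 [-5.6, 12.7, 1.0] [0, -18, 0] [-0.138  0.966 -0.699  2.108  1.453  1.652 -0.059] 0.0 [0.448 0.104 0.126] [0.421 0.162 0.161]
81.0 [-5.6, 16.9, 1.9] [0, -18, 0] [-0.143  0.975 -0.696  2.104  1.455  1.653 -0.065] 0.0 [0.448 0.106 0.122] [0.421 0.164 0.157]
82.5 [-5.6, 21.1, 2.8] [0, -18, 0] [-0.147  0.984 -0.693  2.1    1.458  1.653 -0.07 ] 0.0 [0.448 0.107 0.118] [0.421 0.165 0.152]
84.0 [-5.6, 25.3, 3.9] [0, -18, 0] [-0.151  0.993 -0.689  2.096  1.461  1.653 -0.076] 0.0 [0.448 0.108 0.114] [0.421 0.166 0.148]
85.5 [-5.6, 29.4, 5.1] [0, -18, 0] [-0.155  1.003 -0.686  2.093  1.464  1.653 -0.081] 0.0 [0.448 0.109 0.109] [0.421 0.167 0.144]
87.0 [-5.6, 33.5, 6.4] [0, -18, 0] [-0.159  1.012 -0.682  2.089  1.467  1.653 -0.087] 0.0 [0.448 0.11  0.105] [0.421 0.168 0.14 ]
88.5 [-5.6, 37.5, 7.8] [0, -18, 0] [-0.162  1.021 -0.679  2.085  1.471  1.653 -0.092] 0.0 [0.448 0.111 0.101] [0.42  0.169 0.136]
90.0 [-5.6, 41.6, 9.3] [0, -18, 0] [-0.166  1.03  -0.675  2.081  1.474  1.652 -0.097] 0.0 [0.447 0.111 0.097] [0.42  0.17  0.132]
91.5 [-5.6, 45.5, 10.9] [0, -18, 0] [-0.169  1.039 -0.672  2.078  1.478  1.652 -0.102] 0.0 [0.447 0.112 0.093] [0.42  0.17  0.127]
```

{"fn": "apply_moves", "kwargs": {"steps": [[[-0.8, 0, 0], [0, -2.5, 0]], [[-1.6, 0, -0.1], [0, -5, 0]], [[-2.4, 0, -0.2], [0, -7.5, 0]], [[-3.1, 0, -0.3], [0, -10, 0]], [[-3.9, 0, -0.5], [0, -12.5, 0]], [[-4.7, 0, -0.6], [0, -15, 0]], [[-4.7, 4.3, -0.1], [0, -15, 0]], [[-4.7, 8.5, 0.5], [0, -15, 0]], [[-4.7, 12.7, 1.3], [0, -15, 0]], [[-4.7, 12.7, 1.3], [0, -15, 0]]]}}

```text
time_s: 11.55
tcp_pos: [0.496, 0.0039, 0.066]
tool_rot: [0.131, -0.098, 0.856, -0.491]
wrist_force: [-0.4, 0.3, -1.8]
gripper_width: 0.0214
```

```bash
python3 look.py 7; cd pics; python3 -c "
import cv2;i=cv2.imread('side7f.png')[110:260,200:370];cv2.imwrite('s7.png',cv2.resize(i,None,fx=4,fy=4))"
```

```text
[-0.1332  0.9672 -0.7     2.0654  1.4075  1.6565 -0.0197] [0.496  0.0039 0.066 ] [ 0.1313 -0.0975  0.8557 -0.4909] [-0.4119  0.3335 -1.8317] 0.021403956900381677 11.55
```

View pics/s7.png

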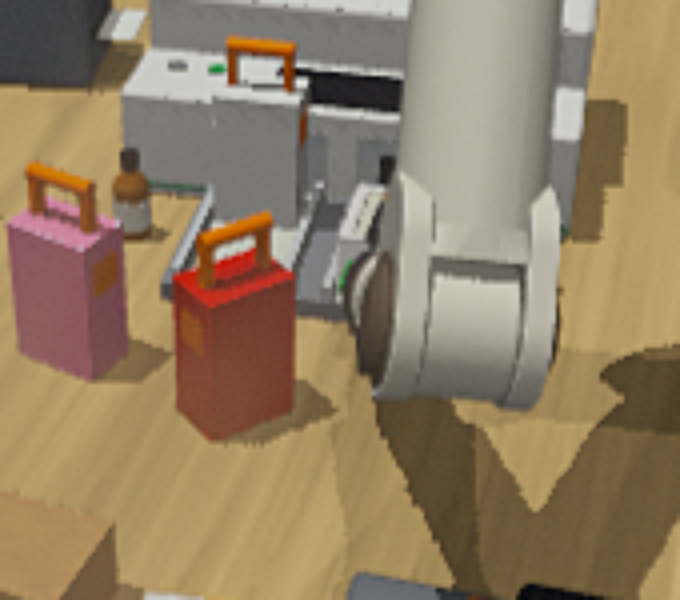

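View pics/top7.png

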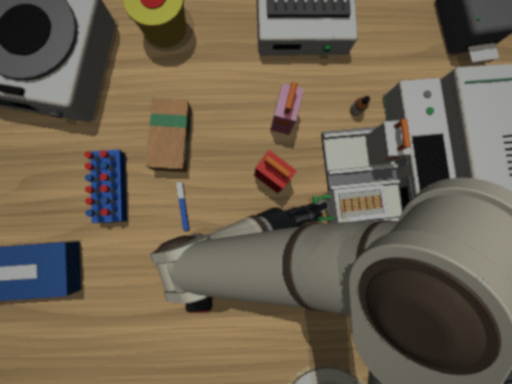

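{"fn": "apply_moves", "kwargs": {"steps": [[[0.2, 4.2, 0.9], [0, 0, 0]], [[0.5, 8.4, 1.7], [0, 0, 0]], [[0.7, 12.6, 2.8], [0, 0, 0]], [[1.1, 16.7, 4], [0, 0, 0]], [[1.4, 20.8, 5.2], [0, 0, 0]], [[1.7, 24.8, 6.6], [0, 0, 0]], [[1.7, 24.8, 6.6], [0, 0, 0]], [[1.7, 24.8, 6.6], [0, 0, 0]]]}}

```text
time_s: 12.45
tcp_pos: [0.4954, 0.0102, 0.0418]
tool_rot: [0.132, -0.098, 0.856, -0.491]
wrist_force: [0.5, 0.1, -0.6]
gripper_width: 0.0212
```

```bash
python3 look.py 8; cd pics; python3 -c "
import cv2;i=cv2.imread('top8f.png')[120:270,280:450];cv2.imwrite('t8.png',cv2.resize(i,None,fx=4,fy=4))"
```

```text
[-0.1563  1.0198 -0.6809  2.0447  1.4252  1.6548 -0.0518] [0.4954 0.0102 0.0418] [ 0.1317 -0.0979  0.8555 -0.4911] [ 0.4954  0.0972 -0.6312] 0.02115674433561344 12.45
```

View pics/t8.png

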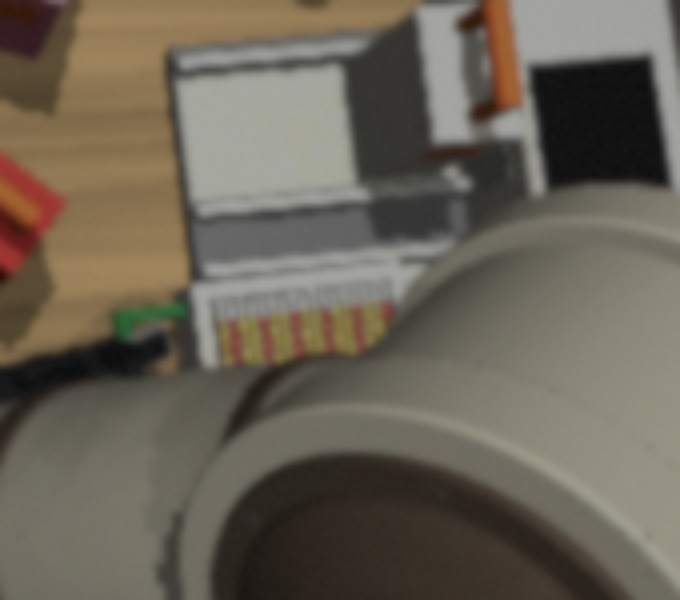

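{"fn": "apply_moves", "kwargs": {"steps": [[[0.2, 2, 0.7], [0, 0, 0]], [[0.3, 4, 1.4], [0, 0, 0]], [[0.3, 4, 1.4], [0, 0, 0]], [[0.3, 4, 1.4], [0, 0, 0]]]}}

```text
time_s: 12.95
tcp_pos: [0.4955, 0.0108, 0.0378]
tool_rot: [0.132, -0.098, 0.855, -0.491]
wrist_force: [-1.3, 0.3, -0.0]
gripper_width: 0.0211
```

```bash
python3 look.py 9
```

```text
[-0.1594  1.0283 -0.6774  2.041   1.4286  1.6543 -0.0566] [0.4955 0.0108 0.0378] [ 0.1318 -0.0977  0.8554 -0.4912] [-1.3364  0.3445 -0.0444] 0.021140822874806516 12.95
```

{"fn": "apply_moves", "kwargs": {"steps": [[[0, 0, 0], [0, 0, 0]], [[0, 0, -5], [0, 0, 0]], [[0, 0, -15], [0, 0, 0]], [[0, 0, -30], [0, 0, 0]], [[0, 0, -50], [0, 0, 0]], [[0, 0, -70], [0, 0, 0]], [[0, 0, -80], [0, 0, 0]], [[0, 0, -80], [0, 0, 0]]], "gripper": -0.3}}

```text
time_s: 13.85
tcp_pos: [0.4697, 0.0785, 0.0769]
tool_rot: [0.133, -0.099, 0.856, -0.49]
wrist_force: [0.6, 0.4, 0.0]
gripper_width: 0.0299
```

```bash
python3 look.py 10
python3 - <<'E'
from h import *
s=env.snapshot("wrist");save(s,"wrist10")
import pickle;pickle.dump(s,open("w10.pkl","wb"))
E
cd pics; python3 -c "
import cv2;i=cv2.imread('top10f.png')[120:270,280:450];cv2.imwrite('t10.png',cv2.resize(i,None,fx=4,fy=4))"
```

```text
[-0.2501  0.988  -0.7594  2.0009  1.2994  1.7348 -0.0534] [0.4697 0.0785 0.0769] [ 0.1329 -0.0986  0.8559 -0.49  ] [0.5588 0.3546 0.0056] 0.029944113878162155 13.85
```

View pics/t10.png

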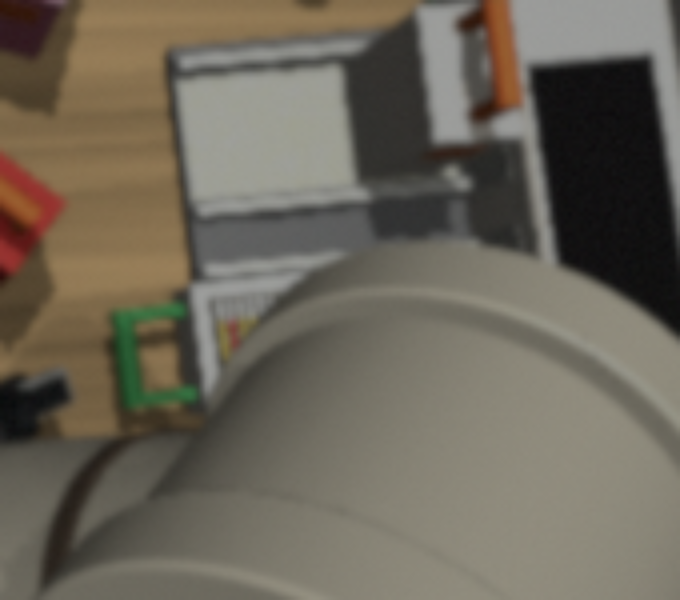

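View pics/wrist10.png

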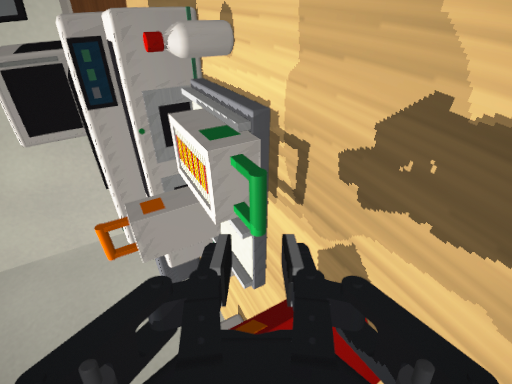

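Run:
```python
from h import *
from plan import *
s=env.snapshot("top")
g=lambda x,y:((x+.5)/4-.5+280,(y+.5)/4-.5+120)
print(atz(s,[g(122,312),g(132,406),g(127,359)],.047))
print(atz(s,[g(190,288),g(207,408)],.07))
st=env.read_state();R0=Ro.from_quat(st["tool_rot"],scalar_first=True).as_matrix();p0=st["tcp_pos"]
F=np.diag([-1,-1,1.])
def tgt(p,th,ps):
    _,R=pose(0,np.radians(th));R=R@F@Ro.from_euler('y',-ps,degrees=True).as_matrix()
    return np.array(p),R
q=np.array(st["q"]);np.set_printoptions(suppress=True,precision=3)
for p,th,ps in [((.480,.085,.10),45,17),((.485,.08,.11),30,19),((.487,.075,.11),15,20),((.487,.07,.10),0,22),((.487,.07,.034),0,22),((.487,.02,.034),0,22)]:
    P,R=tgt(p,th,ps);q,e,a=ik(P,R,q)
    print(np.round(R0.T@(P-p0)*1e3,1).tolist(),np.round(np.degrees(Ro.from_matrix(R0.T@R).as_rotvec()),1).tolist(),q,round(e*1e3,2),round(a,3))
```

```text
[[0.51322243 0.02701726 0.047     ]
 [0.45758344 0.02348878 0.047     ]
 [0.48531966 0.02525312 0.047     ]]
[[ 0.52444783 -0.00884704  0.07      ]
 [ 0.45503765 -0.01537709  0.07      ]]
[-15.7, -16.1, -16.3] [-14.5, -2.0, 4.1] [-0.056  0.812 -0.907  2.098  1.309  1.532  0.003] 0.0 0.0
[-20.2, -27.4, -15.5] [-28.8, -4.0, 8.8] [ 0.214  0.666 -1.056  2.201  1.324  1.261  0.058] 0.0 0.0
[-20.7, -30.0, -10.8] [-43.0, -4.8, 13.5] [ 0.543  0.589 -1.205  2.276  1.326  0.963  0.141] 0.0 0.0
[-17.9, -23.8, -1.9] [-57.0, -6.4, 19.0] [ 0.864  0.618 -1.306  2.345  1.388  0.673  0.201] 0.0 0.0
[-9.4, 33.4, 30.0] [-57.0, -6.4, 19.0] [ 0.748  0.79  -1.171  2.368  1.697  0.734 -0.033] 0.0 0.0
[5.4, 8.5, 70.7] [-57.0, -6.4, 19.0] [ 0.878  0.765 -1.152  2.379  1.699  0.657  0.081] 0.0 0.0
```

Run:
```python
from h import *
from plan import *
st=env.read_state();R0=Ro.from_quat(st["tool_rot"],scalar_first=True).as_matrix();p0=st["tcp_pos"]
F=np.diag([-1,-1,1.])
def tgt(p,th,ps):
    _,R=pose(0,np.radians(th));R=R@F@Ro.from_euler('y',-ps,degrees=True).as_matrix()
    return np.array(p),R
q=np.array(st["q"]);np.set_printoptions(suppress=True,precision=3)
for p,th,ps in [((.472,.08,.09),52,15),((.475,.08,.10),44,15),((.480,.08,.10),36,15),((.482,.08,.10),28,15),((.485,.08,.10),20,15),((.485,.075,.10),12,15),((.485,.075,.08),10,15),((.485,.075,.06),10,15),((.485,.075,.034),10,15),((.484,.02,.034),10,15)]:
    P,R=tgt(p,th,ps);q,e,a=ik(P,R,q)
    print(np.round(R0.T@(P-p0)*1e3,1).tolist(),np.round(np.degrees(Ro.from_matrix(R0.T@R).as_rotvec()),1).tolist(),q,round(e*1e3,2),round(a,3))
```

```text
[-5.4, -9.6, -10.0] [-7.8, -0.0, 2.1] [-0.149  0.892 -0.839  2.049  1.29   1.635 -0.019] 0.0 0.0
[-9.5, -18.4, -13.9] [-15.5, -0.0, 4.1] [-0.029  0.804 -0.919  2.094  1.28   1.519  0.024] 0.0 0.0
[-14.2, -18.6, -12.3] [-23.2, -0.0, 6.2] [ 0.101  0.742 -0.989  2.13   1.279  1.387  0.066] 0.0 0.0
[-16.1, -18.6, -11.6] [-31.0, -0.0, 8.3] [ 0.247  0.689 -1.063  2.166  1.27   1.248  0.114] 0.0 0.0
[-19.0, -18.8, -10.7] [-38.7, -0.0, 10.3] [ 0.407  0.654 -1.138  2.194  1.254  1.105  0.176] 0.0 0.0
[-17.5, -21.2, -6.6] [-46.4, -0.0, 12.4] [ 0.592  0.638 -1.219  2.225  1.233  0.963  0.256] 0.0 0.0
[-14.9, -3.9, 3.1] [-48.4, -0.0, 12.9] [ 0.597  0.672 -1.191  2.24   1.284  0.918  0.226] 0.0 0.0
[-12.3, 13.4, 12.7] [-48.4, -0.0, 12.9] [ 0.562  0.708 -1.147  2.248  1.345  0.909  0.174] 0.0 0.0
[-9.0, 35.9, 25.2] [-48.4, -0.0, 12.9] [ 0.521  0.758 -1.094  2.255  1.426  0.903  0.107] 0.0 0.0
[8.3, 8.6, 69.8] [-48.4, -0.0, 12.9] [ 0.655  0.729 -1.085  2.288  1.45   0.839  0.197] 0.0 0.0
```

{"fn": "apply_moves", "kwargs": {"steps": [[[-5.4, -9.6, -10], [-7.8, 0, 2.1]], [[-9.5, -18.4, -13.9], [-15.5, 0, 4.1]], [[-14.2, -18.6, -12.3], [-23.2, 0, 6.2]], [[-16.1, -18.6, -11.6], [-31, 0, 8.3]], [[-19, -18.8, -10.7], [-38.7, 0, 10.3]], [[-17.5, -21.2, -6.6], [-46.4, 0, 12.4]], [[-14.9, -3.9, 3.1], [-48.4, 0, 12.9]], [[-12.3, 13.4, 12.7], [-48.4, 0, 12.9]], [[-12.3, 13.4, 12.7], [-48.4, 0, 12.9]], [[-12.3, 13.4, 12.7], [-48.4, 0, 12.9]]], "gripper": -1}}

```text
time_s: 15.05
tcp_pos: [0.4844, 0.0757, 0.06]
tool_rot: [0.132, -0.049, 0.987, -0.081]
wrist_force: [0.4, 0.0, -0.3]
gripper_width: -0.0003
```

```bash
python3 look.py 11; cd pics; python3 -c "
import cv2;i=cv2.imread('top11f.png')[120:270,250:420];cv2.imwrite('t11.png',cv2.resize(i,None,fx=4,fy=4))
i=cv2.imread('side11f.png')[110:260,200:370];cv2.imwrite('s11.png',cv2.resize(i,None,fx=4,fy=4))"
```

```text
[ 0.5458  0.688  -1.1231  2.248   1.3285  0.8854  0.1827] [0.4844 0.0757 0.06  ] [ 0.1322 -0.0493  0.9867 -0.0807] [ 0.3946  0.0387 -0.3268] -0.00032735591456014776 15.05
```

View pics/t11.png

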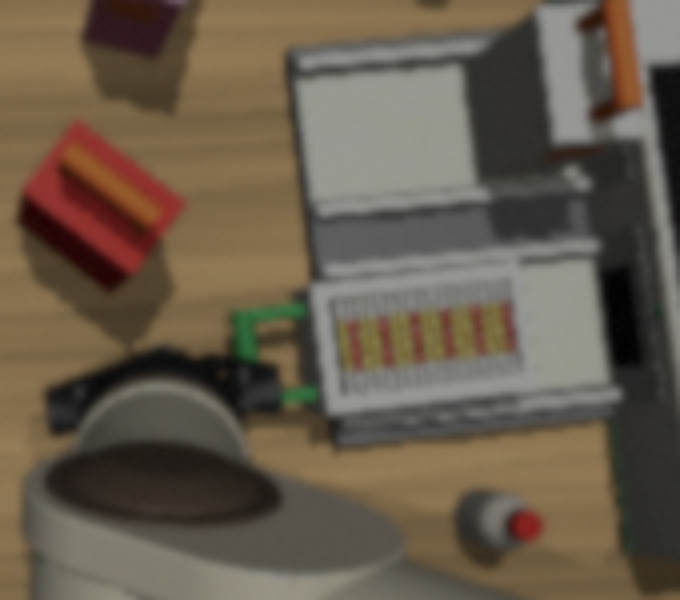

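View pics/s11.png

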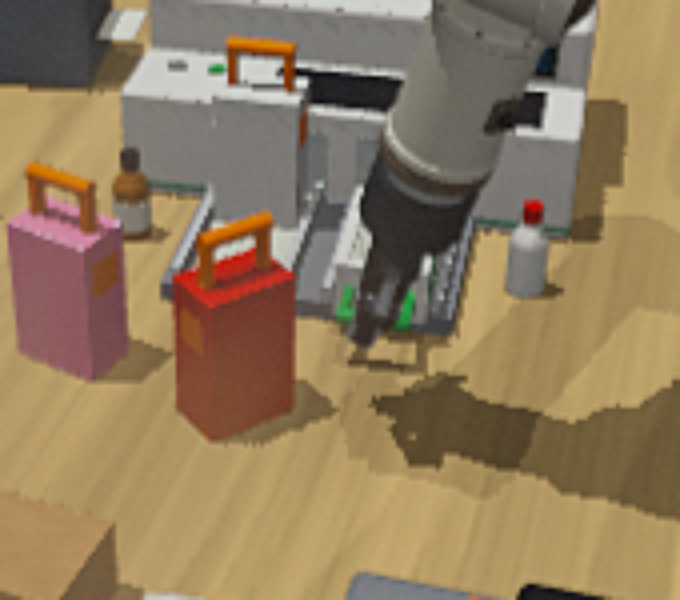

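Run:
```python
from h import *
from plan import *
st=env.read_state();R0=Ro.from_quat(st["tool_rot"],scalar_first=True).as_matrix();p0=st["tcp_pos"]
ex=np.array([.0685,-.9976,0])
print("cmd offset",p0)
b=np.array([.486,.075,.036])
print(np.round(R0.T@(b-p0)*1e3,1), "per mm lane", np.round(R0.T@ex,3),"per mm up",np.round(R0.T@[0,0,1],3))
for d in range(5,41,5): print(d,np.round(R0.T@(b+ex*d/1e3-p0)*1e3,1).tolist())
```

```text
cmd offset [0.48515411 0.07695843 0.06077637]
[ 5.7  2.3 24.1] per mm lane [ 0.054 -0.985  0.164] per mm up [-0.255 -0.172 -0.952]
5 [6.0, -2.7, 24.9]
10 [6.3, -7.6, 25.7]
15 [6.5, -12.5, 26.5]
20 [6.8, -17.4, 27.4]
25 [7.1, -22.4, 28.2]
30 [7.4, -27.3, 29.0]
35 [7.6, -32.2, 29.8]
40 [7.9, -37.1, 30.6]
```

{"fn": "apply_moves", "kwargs": {"steps": [[[2, 1, 8], [0, 0, 0]], [[4, 2, 16], [0, 0, 0]], [[5.7, 2.3, 24], [0, 0, 0]], [[6, -2.7, 25], [0, 0, 0]], [[6.3, -7.6, 25.7], [0, 0, 0]], [[6.5, -12.5, 26.5], [0, 0, 0]], [[6.8, -17.4, 27.4], [0, 0, 0]], [[7.1, -22.4, 28.2], [0, 0, 0]], [[7.4, -27.3, 29], [0, 0, 0]], [[7.6, -32.2, 29.8], [0, 0, 0]], [[7.9, -37.1, 30.6], [0, 0, 0]], [[7.9, -37.1, 30.6], [0, 0, 0]]]}}

```text
time_s: 16.35
tcp_pos: [0.4886, 0.0336, 0.0355]
tool_rot: [0.133, -0.049, 0.987, -0.081]
wrist_force: [-0.2, 0.5, -0.0]
gripper_width: -0.0002
```

```bash
python3 look.py 12; cd pics; python3 -c "
import cv2,numpy as np;i=cv2.imread('top12f.png')[140:260,270:420]
j=cv2.imread('side12f.png')[110:230,230:380];cv2.imwrite('c12.png',cv2.resize(np.hstack([i,j]),None,fx=2.6,fy=2.6,interpolation=cv2.INTER_CUBIC))"
```

```text
[ 0.6052  0.7152 -1.0609  2.2721  1.4241  0.8294  0.1914] [0.4886 0.0336 0.0355] [ 0.133  -0.0489  0.9866 -0.0807] [-0.2041  0.5241 -0.025 ] -0.0002203191595899124 16.35
```

View pics/c12.png

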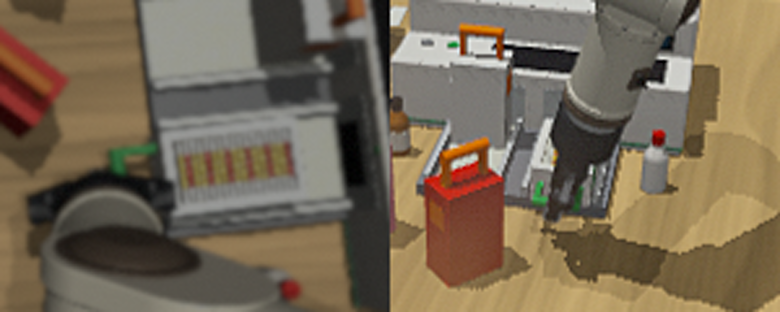

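{"fn": "apply_moves", "kwargs": {"steps": [[[0.2, -4, 0.7], [0, 0, 0]], [[0.4, -8, 1.3], [0, 0, 0]], [[0.6, -12, 2], [0, 0, 0]], [[0.8, -16, 2.7], [0, 0, 0]], [[1, -20, 3.3], [0, 0, 0]], [[1.3, -25, 4.1], [0, 0, 0]], [[1.6, -30, 5], [0, 0, 0]], [[1.6, -30, 5], [0, 0, 0]]]}}

```text
time_s: 17.25
tcp_pos: [0.4906, 0.0025, 0.0355]
tool_rot: [0.133, -0.048, 0.987, -0.081]
wrist_force: [0.1, 0.5, -0.1]
gripper_width: 0.0
```

```bash
python3 look.py 13; cd pics; python3 -c "
import cv2,numpy as np;i=cv2.imread('top13f.png')[140:260,270:420]
j=cv2.imread('side13f.png')[110:230,230:380];cv2.imwrite('c13.png',cv2.resize(np.hstack([i,j]),None,fx=2.6,fy=2.6,interpolation=cv2.INTER_CUBIC))"
```

```text
[ 0.6771  0.704  -1.0518  2.2797  1.4337  0.7965  0.2514] [0.4906 0.0025 0.0355] [ 0.1328 -0.0485  0.9866 -0.0812] [ 0.1001  0.4828 -0.0574] 3.846883440880352e-05 17.25
```

View pics/c13.png

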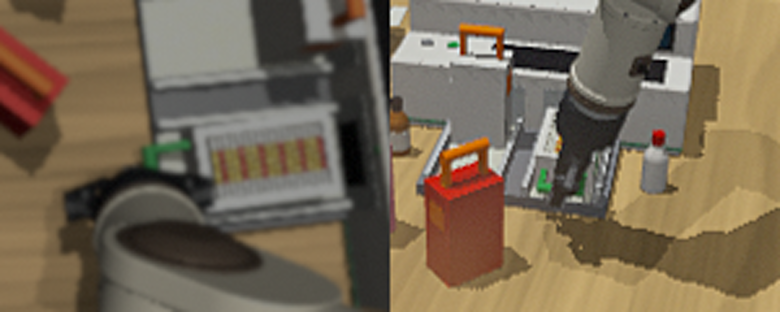

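{"fn": "apply_moves", "kwargs": {"steps": [[[0.2, -4, 0.7], [0, 0, 0]], [[0.4, -8, 1.3], [0, 0, 0]], [[0.6, -12, 2], [0, 0, 0]], [[0.8, -16, 2.7], [0, 0, 0]], [[1, -20, 3.3], [0, 0, 0]], [[1, -20, 3.3], [0, 0, 0]]]}}

```text
time_s: 17.95
tcp_pos: [0.492, -0.0176, 0.0355]
tool_rot: [0.133, -0.049, 0.987, -0.081]
wrist_force: [-0.6, 0.0, 0.5]
gripper_width: 0.0001
```

{"fn": "apply_moves", "kwargs": {"steps": [[[0.1, -1.5, 0.2], [0, 0, 0]], [[0.2, -3, 0.5], [0, 0, 0]], [[0.2, -4, 0.7], [0, 0, 0]], [[0.2, -4, 0.7], [0, 0, 0]]]}}

```text
time_s: 18.35
tcp_pos: [0.4923, -0.0206, 0.0354]
tool_rot: [0.133, -0.049, 0.987, -0.081]
wrist_force: [-0.3, 2.6, -1.4]
gripper_width: -0.0003
```

```bash
python3 look.py 14; cd pics; python3 -c "
import cv2,numpy as np;i=cv2.imread('top14f.png')[140:260,300:430]
j=cv2.imread('side14f.png')[110:230,250:380];cv2.imwrite('c14.png',cv2.resize(np.hstack([i,j]),None,fx=3,fy=3,interpolation=cv2.INTER_CUBIC))"
```

```text
[ 0.732   0.6973 -1.0448  2.2821  1.439   0.7702  0.3028] [ 0.4923 -0.0206  0.0354] [ 0.1329 -0.0492  0.9866 -0.0806] [-0.3494  2.6178 -1.355 ] -0.00027263378906996306 18.35
```

View pics/c14.png

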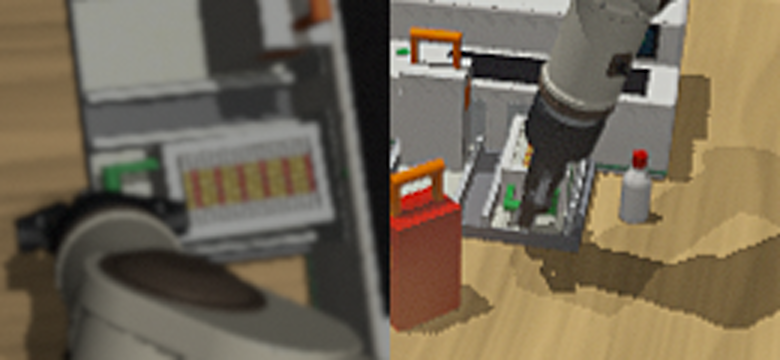

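{"fn": "apply_moves", "kwargs": {"steps": [[[0, -1, 0.2], [0, 0, 0]], [[0.1, -2, 0.3], [0, 0, 0]], [[0.1, -2, 0.3], [0, 0, 0]], [[0.1, -2, 0.3], [0, 0, 0]]]}}

```text
time_s: 18.85
tcp_pos: [0.4925, -0.0223, 0.0355]
tool_rot: [0.133, -0.049, 0.987, -0.08]
wrist_force: [-0.9, 2.3, -2.6]
gripper_width: 0.0
```

Run:
```python
from h import *
s=env.snapshot("top");save(s,"top15")
i=cv2.cvtColor(s["pixels"],cv2.COLOR_RGB2BGR)[165:235,315:425];cv2.imwrite("pics/c15.png",cv2.resize(i,None,fx=7,fy=7,interpolation=cv2.INTER_CUBIC))
# predicted if home: corners
R=np.array([.567,-.1995,-1.502]);ex=np.array([np.cos(R[2]),np.sin(R[2])]);ey=np.array([-ex[1],ex[0]])
W=lambda x,y,z:np.r_[R[:2]+ex*x+ey*y,z]
for n,pt in dict(f1=(0,-.027,.07),f2=(0,-.103,.07),t1=(-.125,-.027,.07),t2=(-.125,-.103,.07),bar1=(-.162,-.036,.047),bar2=(-.162,-.094,.047)).items():
    u=proj(s,W(*pt))[0];print(n,np.round(u,1),"crop",np.round((u-[315,165]+.5)*7-.5))
```

```text
f1 [407.6 183. ] crop [651. 129.]
f2 [412.  215.2] crop [682. 354.]
t1 [355.8 187.9] crop [288. 163.]
t2 [359.8 220.5] crop [317. 392.]
bar1 [338.  194.1] crop [164. 207.]
bar2 [340.9 218.4] crop [185. 377.]
```

View pics/c15.png

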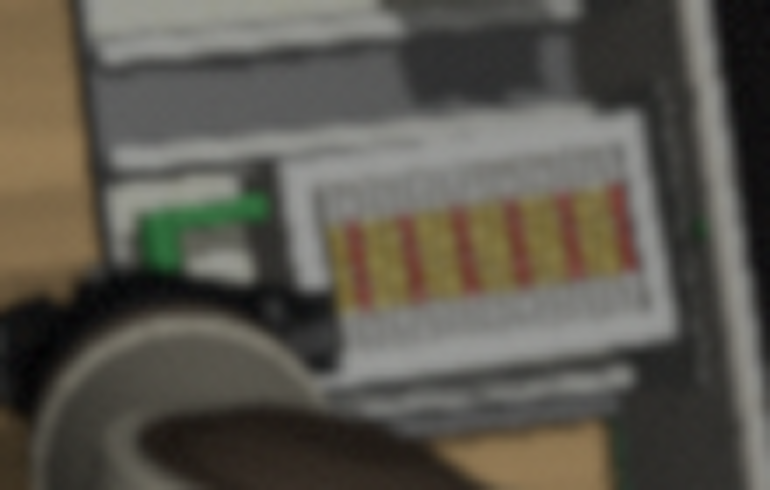

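{"fn": "apply_moves", "kwargs": {"steps": [[[0, -1, 0.2], [0, 0, 0]], [[0.1, -2, 0.3], [0, 0, 0]], [[0.1, -2, 0.3], [0, 0, 0]], [[0.1, -2, 0.3], [0, 0, 0]]]}}

```text
time_s: 19.3
tcp_pos: [0.4929, -0.0226, 0.0357]
tool_rot: [0.133, -0.05, 0.987, -0.079]
wrist_force: [0.4, 6.8, -2.2]
gripper_width: -0.0004
```

{"fn": "apply_moves", "kwargs": {"steps": [[[0, -1, 0.2], [0, 0, 0]], [[0.1, -2, 0.3], [0, 0, 0]], [[0.1, -2, 0.3], [0, 0, 0]], [[0.1, -2, 0.3], [0, 0, 0]]]}}

```text
time_s: 19.7
tcp_pos: [0.4934, -0.0228, 0.0358]
tool_rot: [0.134, -0.051, 0.987, -0.077]
wrist_force: [0.9, 9.6, -2.1]
gripper_width: 0.0001
```

{"fn": "apply_moves", "kwargs": {"steps": [[[-0.1, 5, -0.8], [0, 0, 0]], [[-0.4, 12, -2], [0, 0, 0]], [[-0.8, 25, -4], [0, 0, 0]], [[-1.2, 40, -6.5], [0, 0, 0]], [[-8, 36, -33], [0, 0, 0]], [[-20, 28, -80], [0, 0, 0]], [[-32, 20, -125], [0, 0, 0]], [[-40, 15, -155], [0, 0, 0]], [[-40, 15, -155], [0, 0, 0]]]}}

```text
time_s: 20.6
tcp_pos: [0.4906, 0.0151, 0.1947]
tool_rot: [0.136, -0.048, 0.986, -0.082]
wrist_force: [0.3, 0.6, 0.1]
gripper_width: -0.0001
```

```bash
python3 look.py 16
python3 - <<'E'
from h import *
for n in("side","top"):
    a=cv2.imread(f"pics/{n}0.png");b=cv2.imread(f"pics/{n}16.png")
    if n=="side": a,b=a[80:230,200:380],b[80:230,200:380]
    else: a,b=a[80:280,250:480],b[80:280,250:480]
    cv2.imwrite(f"pics/cmp_{n}.png",cv2.resize(np.hstack([a,b]),None,fx=800/(2*a.shape[1]),fy=800/(2*a.shape[1]),interpolation=cv2.INTER_CUBIC))
E
```

```text
[ 1.0021  0.4366 -1.4491  2.1808  0.9184  0.9082  0.6853] [0.4906 0.0151 0.1947] [ 0.1358 -0.0481  0.9862 -0.0821] [0.3425 0.5767 0.1229] -5.4859383822396105e-05 20.6
```

View pics/cmp_side.png

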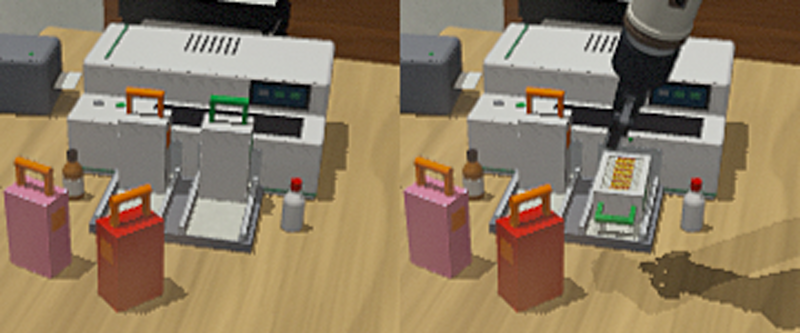

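View pics/cmp_top.png

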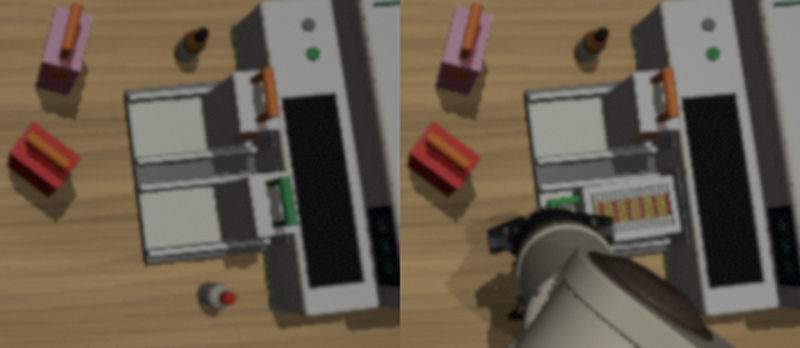

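Run:
```python
from h import *
s=env.snapshot("side");i=cv2.cvtColor(s["pixels"],cv2.COLOR_RGB2BGR)[140:195,275:340]
k=10;i=cv2.resize(i,None,fx=k,fy=k,interpolation=cv2.INTER_CUBIC)
R=np.array([.567,-.1995,-1.502]);ex=np.array([np.cos(R[2]),np.sin(R[2])]);ey=np.array([-ex[1],ex[0]])
W=lambda x,y,z:np.r_[R[:2]+ex*x+ey*y,z]
for off,col in((0,(0,0,255)),(-.006,(255,0,255))):
  for pt in [(0,-.027,.07),(0,-.103,.07),(-.125,-.027,.07),(-.125,-.103,.07),(-.162,-.036,.045),(-.162,-.094,.045)]:
    u=(proj(s,W(pt[0]+off,*pt[1:]))[0]-[275,140]+.5)*k-.5
    cv2.drawMarker(i,tuple(int(v) for v in u),col,0,14,1)
cv2.imwrite("pics/c17.png",i)
```

```text
(no output)
```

View pics/c17.png

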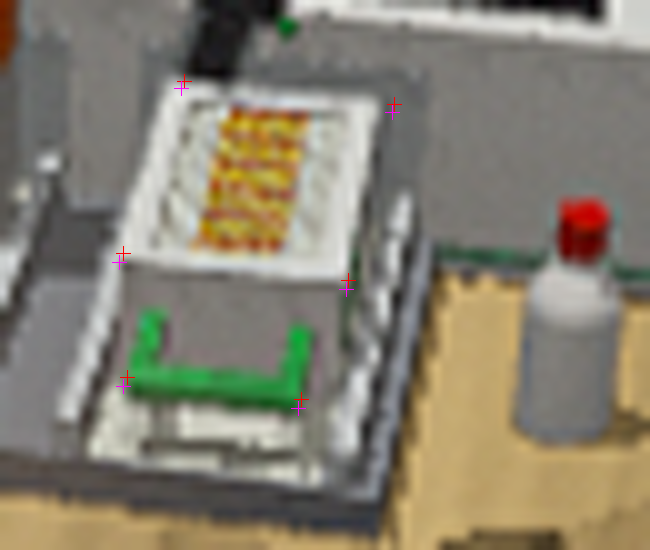

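```bash
python3 -c "
from cell import env
print(env.close_job())"
```

```text
the job is handed in; nothing more can be done
None
```

I tipped the green magazine over with open fingertips around its handle and let it down onto the bed. Then I pushed it along its lane to the back stop with the shut fingertips, backed off and handed the job in. The last reading before handing in was about 20.6 s of the 54 s allowed.

**Home against the stop:** at the end of the push the tool stopped advancing while the wrist force rose to 9.6 N. In the last side picture the box top and handle bar lie at or slightly past where they should be for fully home. The top picture, taken while still pushing, read about 2.5 mm short. That is within about 1.3 pixels, near the 2 mm calibration, and I pushed on after it.

**Lowering:** the wrist force stayed at about 2.5 N or less during tipping and lowering. I turned the tool sideways by 15 degrees during the descent to keep clear of the red look-alike.

**Everything else:** before and after crops of the bed area show the orange magazine, both bottles and the pink and red look-alikes where they were. The marker, carton, scanner and tube rack I only saw unmoved in pictures from partway through; I did not check them again at the end. The arm ended clear of everything. The system gave no verdict.

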